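# Lock the lens carrier with the linch pin

### The arm

A 6-joint arm with a two-finger parallel gripper is mounted at the origin on a cart in front of the work surface, level with it; the furniture and walls round the work are solid. World frame = base frame: x ahead of the robot, y to its left, z up, the work surface at z = 0. Lengths are in m, angles in rad, forces in N, time in s.
With the tool pointing down it reaches from about 0.3 to 0.825 m from the base axis. Payload 5.4 kg.
Tool frame: the origin (TCP) lies at the very end of the fingers, on their centre line; the grasp point (between the pads) lies behind it (manip.hold_point_z is the z of the grasp point in the tool frame, in m); z points along the fingers, x is the direction in which the jaws open and shut, and the axes are right-handed (so a half turn about z gives the same grasp; the last joint's range is limited). The gripper opens to 92 mm and grips with 3 to 60 N. Pads are 20 mm wide; open, the fingers measure 128 mm over their backs; the gripper's body (75 mm by 189 mm) begins 69 mm behind the grasp point.
Start: joints at [1.017, 0.158, 1.597, -0, 1.386, -0.21], TCP at [0.194, 0.541, 0.176] pointing down, gripper open.
Joint ranges: [-2.91, 2.91], [-0.94, 2.29], [0.18, 2.7], [-1.29, 4.43], [0.17, 2.64], [-3, 3]. Speed limits (rad/s): [2.57, 2.57, 3.14, 3.14, 3.14, 3.14].

### API

Orientations are given as a unit quaternion [x, y, z, w].
In Python, from cell import manip gives the robot as it stands. The module is installed in compiled form; this text tells all that it offers.
- The arm moves only by the tool servo_tool, never from a script. Its argument "motion" is a list that holds one entry, the list of rows, each a list of 5 numbers: the shift along the tool's x, y, z in cm, then the turn about the tool's z in degrees, then the finger opening in cm, from 0 to 9.19. In form: [[[tx, ty, tz, roll, gripper], ...]]. A call has 1 to 20 rows; each row is the pose to reach, as a shift and turn from the pose commanded when the call began, along the tool's axes at that moment; what a row does not reach only later rows make up. A row lasts 1/8 s, in which the tool goes at most 62.5 mm and 10.7 degrees, less where a joint would pass 70% of its speed; a pose out of reach is approached as far as the arm can. A call with a gripper value outside its range is refused whole. The fingers move at their own pace and stop on an object; "squeeze" is the grip in N (left out, the last holds). Time passes only in rows, so rows that repeat a pose let the fingers close. It gives the time, the measured TCP pose, the force and the opening at its end, in the units of the state.
- manip.get_state(): the state, without advancing time (a new reading comes with each control period).
- manip.capture(name): name is "scene" or "top"; returns the picture (400x640x3 uint8, red, green, blue); there is no depth.
- manip.get_calibration(name): a dict with "fx", "fy", "cx", "cy" (pixels), "position" and "attitude" of the camera in the world. Camera axes: x right, y up, looking along -z (the intrinsics and any distortion apply to the point x, -y, -z); pixel columns grow to the right and rows downward; lengths in m; the calibration is good to about 2 mm. A picture is of the moment at which its call begins. get_calibration takes no time and is no camera call.
- manip.close_job(): hands the job in, once; it reports no verdict.
The state is a dict: "time": time; "joint_pos": joint angles; "qd": joint speeds; "joint_torque": joint torques, N m; "position": TCP position; "ee_rot": TCP orientation; "wrist_force": force on the tool from outside, world axes, zero at the start; "moment": the same for the moment, N m; "gripper_width": opening from 0.0 (shut) to 1.0 (fully open).
Only numpy, scipy, OpenCV 4.12 (cv2) and the standard library are available. Lean on these libraries where they do the work, as an engineer would, in place of code of your own. Each camera call takes 0.05 s, during which the arm holds its last target.

### The job

Take the linch pin from its stand by the upright tab and push it gently through the holes of the clevis and of the lens carrier's lug until its head is fully home against the clevis, its interlock button pressed in. Only then flip the sprung ring over so that it snaps down round the clevis in front of the pin's end, let go, and leave the things standing around undisturbed.

Things in the scene. Friction and masses are not known exactly. Their poses are not given: they have to be found in the camera images.
- linch_pin: Linch pin, bare steel, about 0.17 kg. Origin: on the shank axis at the head's front face (which seats against the clevis). x runs along the shank to its end, y across, z up along the tab. Shank 10 mm round to x = 30 mm, then a cone to 3 mm at x = 42. Head block x -20 to 0, 20 mm wide and high about the axis. A wire ring hinges on the head about y at x = -10, z = 0, its arms at y = +-19 mm.
- pin_tab (a point): Point to hold the pin by: the upright flat tab on its head, x -19 to -1 mm of the pin, 10 mm thick (fingers close along the pin's y), from z = 10 up to z = 45 mm of the pin; this point is 33 mm above the shank axis. Fingers that reach lower than 12 mm above the shank axis may touch the ring's arms.
- pin_end (a point): Pointed end of the shank, x = 42 mm of the pin. Axes as the pin's.
- stand: Fixed dark steel stand in which the pin lies level at the start, shank axis 50 mm above the table, same axes as the pin. The head rests in a shallow channel (lips 5 mm high), the shank in an open notch: lift the pin at least 15 mm straight up to free it. Origin on the table below the pin's origin.
- ring_bar (a point): Middle of the ring's crossbar: 6 mm round wire parallel to the pin's y axis, 56.5 mm from the ring's hinge axis. At the start 62 mm behind the pin's origin and 22 mm above the shank axis (let go in the clevis, the pin's tail may sag so that the bar stands up to 5 mm lower); closed, at x = 46.5 mm on the shank axis, just in front of the pin's end.
- ring (a joint): Ring angle: 0 open, laid back (start); 2.75 closed. It swings up over the head; the ring's angle above the pin's +x axis is 2.75 minus this value. An over-centre spring: pushing takes up to about 3 N at the crossbar until about 1.53, then it springs shut by itself. It passes the clevis's far end only if the head is within about 2 mm of home; else the bar lands on top of the clevis.
- lock_foot: Fixed slotted plate, 102 x 116 x 10 mm. Origin on the table below the nominal seat face; x is the push-in direction, z up. The dark clevis clamped on it may stand up to 12 mm forward or back along x, which this pose does not show: feel for the seat or look. The clevis takes at most 50 N, all its contacts summed (a straight push of 15 N on the tab makes about 40, as it also wedges). The lens carrier lies at y = -38 to -90 mm, top at z = 75 mm.
- hole_entry (a point): NOMINAL entry of the holes, on the foot (true one up to 12 mm off along x, not off in y or z), axes as the foot's, 60 mm above the table. Clevis 24 mm wide in y, top 12 mm above the hole axis. Holes 12 mm, countersunk 2.5 mm. Near cheek 8 mm thick. Before the face a sill 19 mm long, its top 11.5 mm under the axis, keeps the head from rolling.
- lug_hole (a point): NOMINAL middle of the carrier's steel lug (8 mm thick, 12 mm hole), which stands between the cheeks with 1 mm gaps, 9 to 17 mm behind the entry face. A spring of about 3 N holds it 2.5 mm off line to the +y side; the pin's cone wedges it into line, and then it grips the shank, so pushing through takes up to about 6 N before the head is home. Behind it is the far cheek, 18 to 38 mm from the entry.
- interlock (a joint): Travel of the small black interlock button (4 mm round, under 1.1 N) beside the hole in the clevis's entry face, below it on the +y side: 0 = out, standing 3 mm proud of the face; 0.003 m = pressed flush by the pin's head, which is then fully home.
- far_end (a point): NOMINAL far end of the clevis, 40 mm behind the entry face: a small hood above the pin's end. The closed ring lies round the clevis, its bar in front of this end.
- objective: Bystander: microscope objective, 33 mm across, 57 mm high, standing. Origin at the middle of its underside.
- needle_box: Bystander: flat clear box, 59 x 71 x 22 mm. Origin at the middle of its underside.
- screw_can: Bystander: white can with a black screw lid, 47 mm across, 62 mm high. Origin at the middle of its underside.
- tip_case: Bystander: flat grey case with a clear lid, 45 x 62 x 16 mm. Origin at the middle of its underside.
Things that resemble listed ones, but are neither listed nor needed, are in the scene too. Several things have the shape of the linch_pin; the one meant has the colours described above.

How it is judged:
By the outcome, as a careful person would: the job done as asked, in the order asked, and still so for the second after the job is handed in, with the robot touching nothing.
It also fails if it takes over 64 s, if anything falls off the work surface, if the arm or the gripper's body presses on something with over 40 N, if the wrist force passes 120 N, or if a joint passes its speed limit or range.

## Working session

There is one attempt and no reset: what is moved stays moved. The work goes in short steps, Python scripts to look and compute and a tool call to move; the robot and the scene stay as the last step left them, time stands still between calls to the robot, and variables do not carry over. Pictures are saved under pics/ and viewed, and the job is handed in when it is done.

Besides the shell and the picture viewer there is one more tool, called after "Emit:" as a command line: name --argument value ..., lists and objects as JSON in quotes. servo_tool: Moves the arm, as the interface text tells. Its arguments: {"type":"object","properties":{"motion":{"type":"array"},"squeeze":{"type":"number"}},"required":["motion"]}

```bash
mkdir -p pics; ls; python3 - <<'E'
from cell import manip
import cv2
s=manip.get_state(); print(s); print(manip.hold_point_z)
for n in("scene","top"):
    c=manip.get_calibration(n); print(n,c)
    cv2.imwrite(f"pics/{n}0.png",manip.capture(n)[:,:,::-1])
E
```

```text
pics
{'time': 0.0, 'joint_pos': array([ 1.01690168e+00,  1.59047902e-01,  1.59822630e+00, -3.71581161e-05,
        1.38618548e+00, -2.10109044e-01]), 'qd': array([5.38852961e-04, 2.01328108e-03, 1.12645802e-03, 1.96078828e-04,
       1.84479437e-05, 3.74355815e-04]), 'joint_torque': array([-1.48932701e-03, -3.85547161e+01, -3.22111130e+01,  7.00122840e-02,
        3.74876708e-02, -1.23084292e-04]), 'position': array([0.19346923, 0.54073592, 0.1752226 ]), 'ee_rot': array([ 8.17632549e-01,  5.75739648e-01, -8.51417365e-04,  3.83240753e-04]), 'wrist_force': array([-0.01974003,  0.23140653, -0.11857059]), 'moment': array([-0.08684572, -0.02230444, -0.03568376]), 'gripper_width': 0.9970317822019364}
-0.0187
scene {'fx': 448.22618597108755, 'fy': 448.22618597108755, 'cx': 314.5514895088013, 'cy': 192.96898768407135, 'position': array([-0.22937952, -0.52591497,  0.78536713]), 'attitude': array([ 0.38851809, -0.20505698, -0.43386225,  0.78661864])}
top {'fx': 490.24957362560747, 'fy': 490.24957362560747, 'cx': 313.9294101267753, 'cy': 195.07639946883518, 'position': array([ 0.43549098, -0.05053228,  1.58882013]), 'attitude': array([ 0.02801224, -0.02263105, -0.70157456,  0.71168552])}
```

View pics/scene0.png

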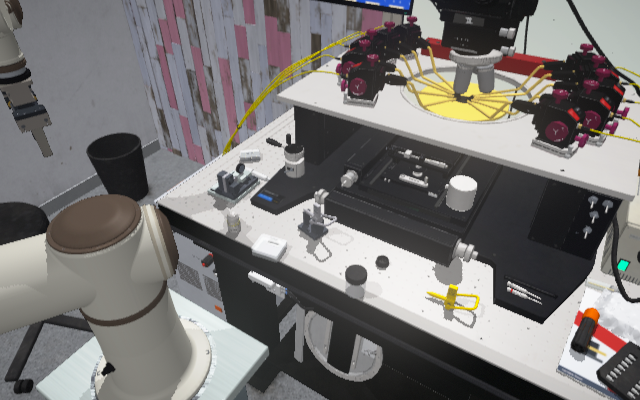

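View pics/top0.png

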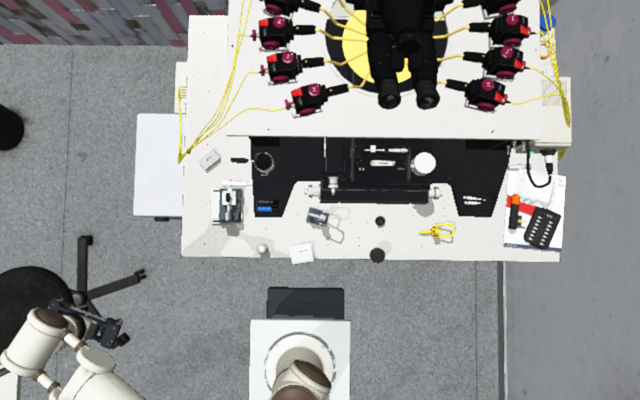

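```bash
python3 - <<'E'
import cv2
a=cv2.imread('pics/scene0.png'); b=cv2.imread('pics/top0.png')
def crop(im,x0,y0,w,h,k,n): cv2.imwrite(n,cv2.resize(im[y0:y0+h,x0:x0+w],None,fx=k,fy=k,interpolation=cv2.INTER_CUBIC))
crop(a,200,130,160,120,5,'pics/s_a.png')
crop(b,200,140,160,120,5,'pics/t_a.png')
E
```

```text
(no output)
```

View pics/s_a.png

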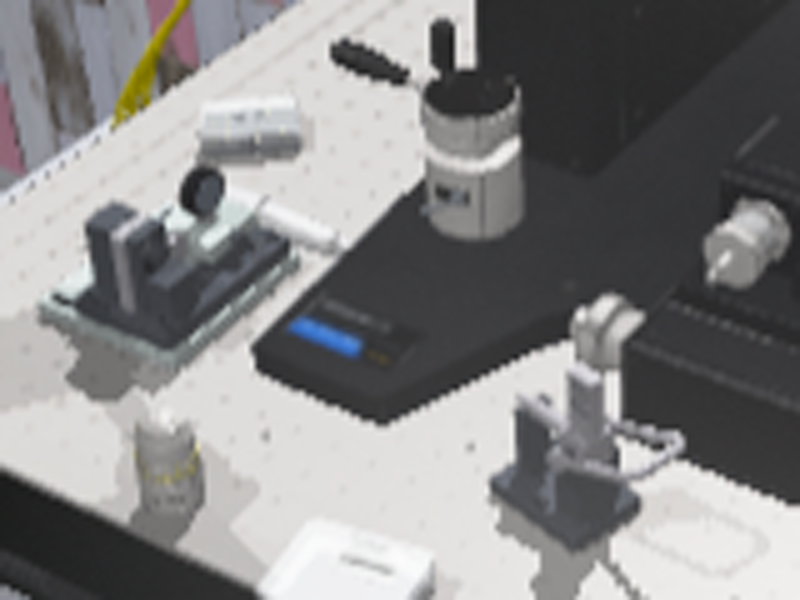

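View pics/t_a.png

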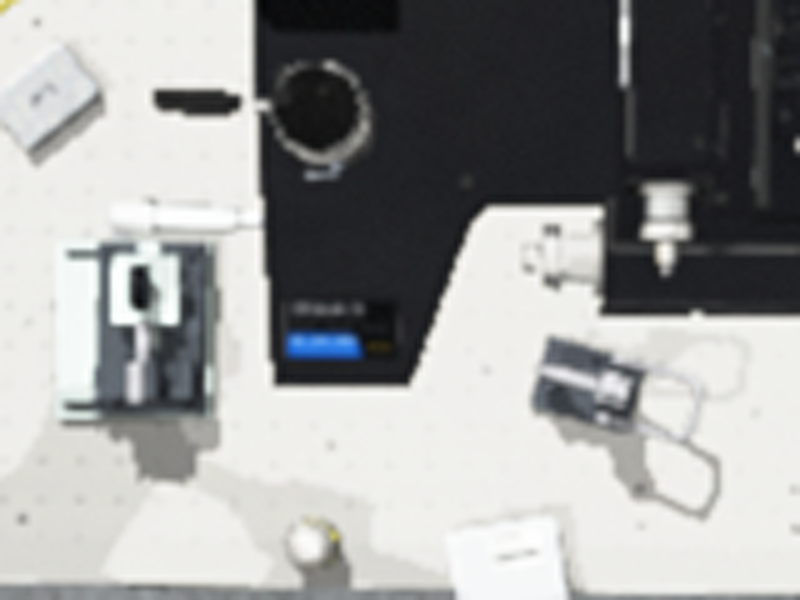

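```bash
cat > h.py <<'E'
import cv2,numpy as np
from scipy.spatial.transform import Rotation as R
from cell import manip
C={n:manip.get_calibration(n) for n in("scene","top")}
def proj(n,P):
    c=C[n];P=np.atleast_2d(P)
    q=R.from_quat(c["attitude"]).inv().apply(P-c["position"])
    return np.c_[c["cx"]+c["fx"]*q[:,0]/-q[:,2], c["cy"]+c["fy"]*q[:,1]/q[:,2]]
def ray(n,u,v):
    c=C[n]; d=R.from_quat(c["attitude"]).apply([(u-c["cx"])/c["fx"],-(v-c["cy"])/c["fy"],-1]); return c["position"],d
def onz(n,u,v,z):
    p,d=ray(n,u,v); return p+d*(z-p[2])/d[2]
def crop(im,x0,y0,w,h,k,name,segs=None,n=None):
    o=cv2.resize(im[y0:y0+h,x0:x0+w],None,fx=k,fy=k,interpolation=cv2.INTER_CUBIC)
    if segs:
        for P,col in segs:
            q=proj(n,np.array(P)); q=((q-[x0,y0]+0.5)*k-0.5)
            cv2.polylines(o,[np.round(q).astype(int).reshape(-1,1,2)],False,col,1,cv2.LINE_AA)
    for i in range(0,w,10):
        cv2.putText(o,str(x0+i),(i*k,8),0,0.3,(0,0,255),1); cv2.line(o,(i*k,10),(i*k,14),(0,0,255),1)
    for i in range(0,h,10):
        cv2.putText(o,str(y0+i),(0,i*k+4),0,0.3,(0,0,255),1)
    cv2.imwrite(name,o)
E
python3 - <<'E'
from h import *
a=cv2.imread('pics/scene0.png'); b=cv2.imread('pics/top0.png')
print(C["top"].keys())
print(onz("top",227,206,0.01),onz("top",320,215,.05),onz("scene",321,225,.05),onz("scene",235,185,.01), proj("top",[[0,0,0]]))
crop(a,205,160,60,50,13,'pics/s_b.png')
crop(b,205,180,50,50,12,'pics/t_b.png')
crop(a,290,180,60,65,9,'pics/s_c.png')
crop(b,300,200,60,50,13,'pics/t_c.png')
E
```

```text
dict_keys(['fx', 'fy', 'cx', 'cy', 'position', 'attitude'])
[0.50940972 0.242365   0.01      ] [ 0.48343156 -0.0579673   0.05      ] [ 0.46156053 -0.08926449  0.05      ] [0.51469717 0.23781759 0.01      ] [[299.54407214 367.77915035]]
```

View pics/s_b.png

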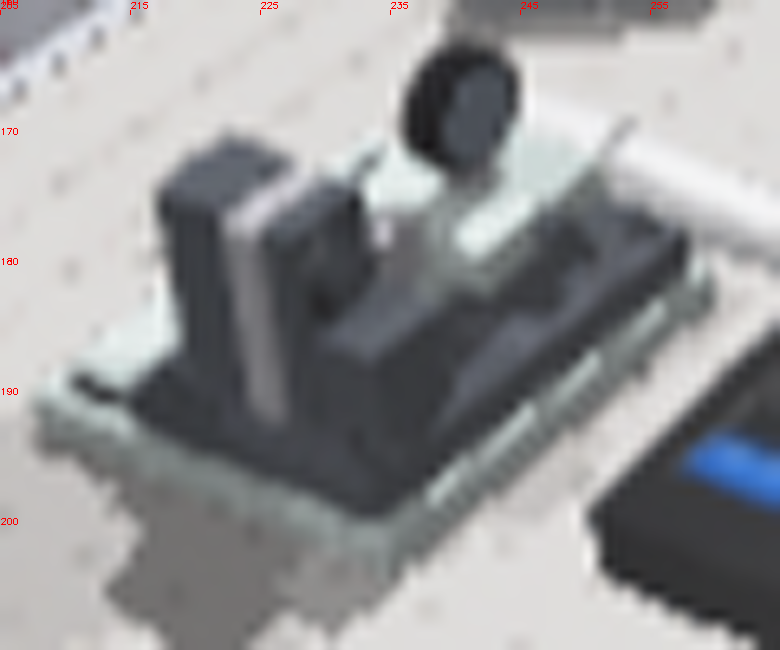

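View pics/t_b.png

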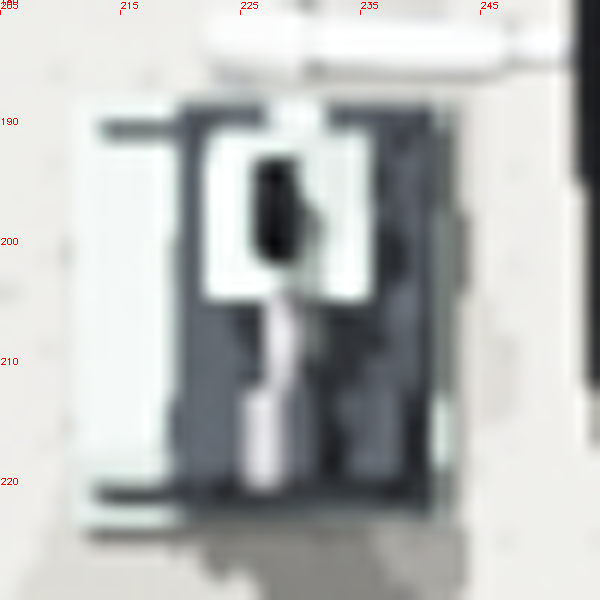

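View pics/s_c.png

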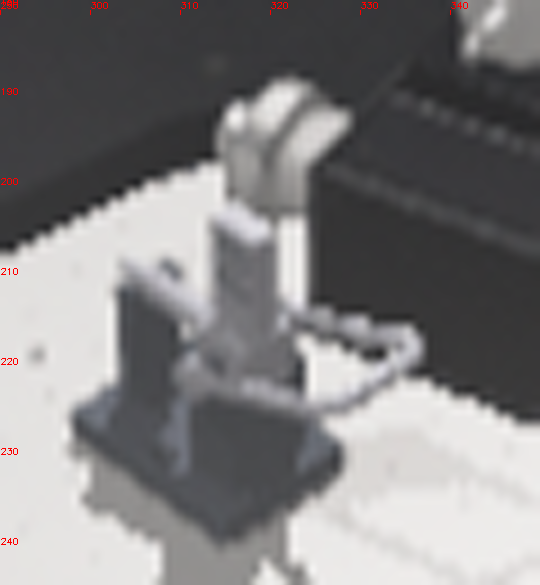

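View pics/t_c.png

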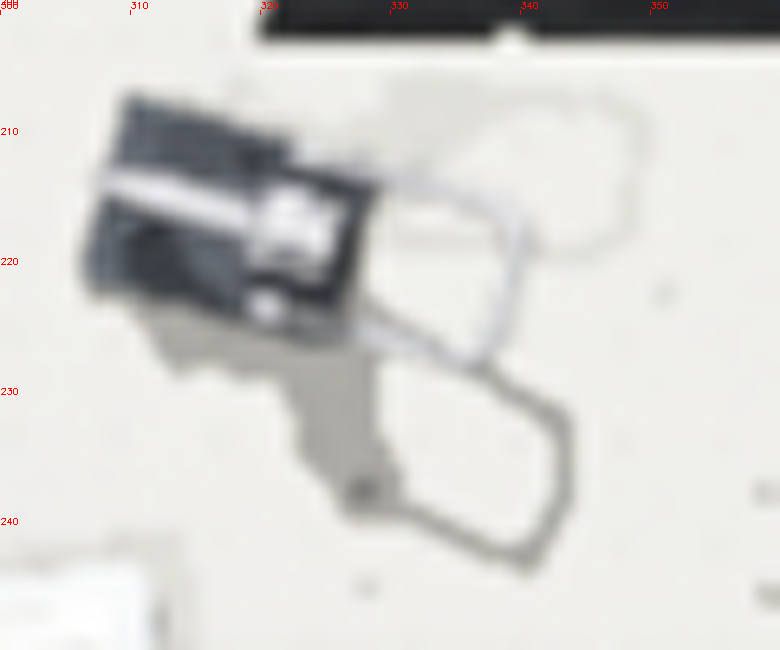

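```bash
cat > fitpin.py <<'E'
from h import *
from scipy.optimize import least_squares
obs=[("top",(42,0,50),(307.7,213.6)),("top",(-62,0,72),(338.3,222)),("scene",(42,0,50),(303.2,209)),("scene",(-62,0,72),(331,222)),("scene",(-10,0,95),(316.3,204.5)),("top",(-10,0,95),(322.5,216))]
def pose(p,P):
    P=np.array(P)/1000.; c,s=np.cos(p[2]),np.sin(p[2]); P=np.atleast_2d(P)
    return np.c_[p[0]+c*P[:,0]-s*P[:,1],p[1]+s*P[:,0]+c*P[:,1],P[:,2]]
def res(p): return np.concatenate([proj(n,pose(p,P))[0]-np.array(u) for n,P,u in obs])
if __name__=="__main__":
    r=least_squares(res,[.48,-.07,1.35]); p=r.x; print(p,np.degrees(p[2])); print(res(p).reshape(-1,2).round(2))
    G=(0,255,0)
    def box(x0,x1,y0,y1,z): return pose(p,[(x0,y0,z),(x1,y0,z),(x1,y1,z),(x0,y1,z),(x0,y0,z)])
    segs=[(box(-19,-1,-5,5,95),G),(box(-19,-1,-5,5,60),(255,255,0)),(pose(p,[(0,0,50),(42,0,50)]),(0,0,255)),(pose(p,[(-10,19,50),(-62,19,72),(-62,-19,72),(-10,-19,50)]),(0,255,255))]
    a=cv2.imread('pics/scene0.png'); b=cv2.imread('pics/top0.png')
    crop(a,290,180,60,65,9,'pics/s_d.png',segs,"scene"); crop(b,300,195,60,50,12,'pics/t_d.png',segs,"top")
E
python3 fitpin.py
```

```text
[ 0.47884206 -0.05726391  1.30455128] 74.74528224659014
[[-0.8  -0.85]
 [ 0.78 -0.18]
 [-0.37 -0.31]
 [ 0.03  0.01]
 [-0.02 -0.  ]
 [ 0.48  0.95]]
```

View pics/s_d.png

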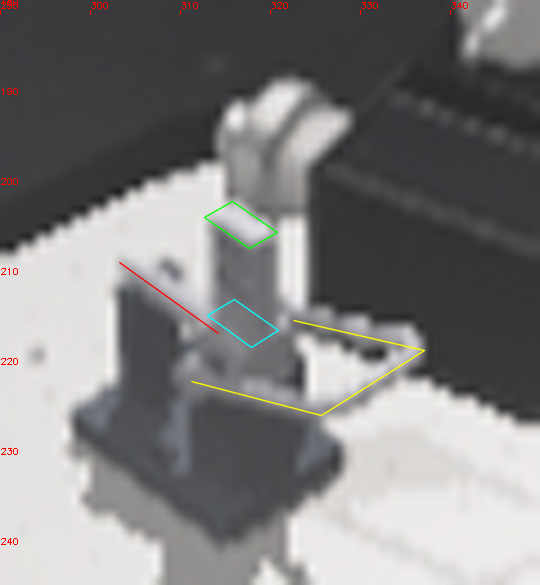

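View pics/t_d.png

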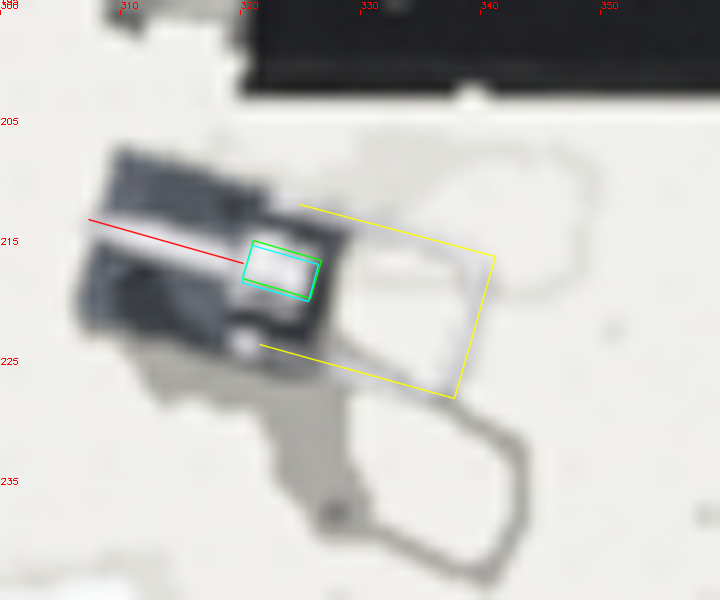

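```bash
python3 - <<'E'
from h import *
a=cv2.imread('pics/scene0.png'); b=cv2.imread('pics/top0.png')
crop(a,380,140,110,70,7,'pics/s_e.png'); crop(b,355,140,110,120,5,'pics/t_e.png'); crop(a,420,270,60,50,8,'pics/s_f.png')
E
```

```text
(no output)
```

View pics/s_e.png

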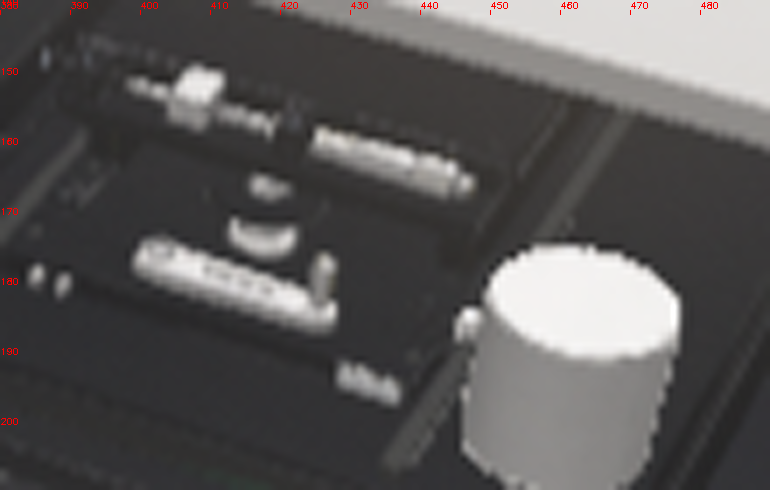

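View pics/t_e.png

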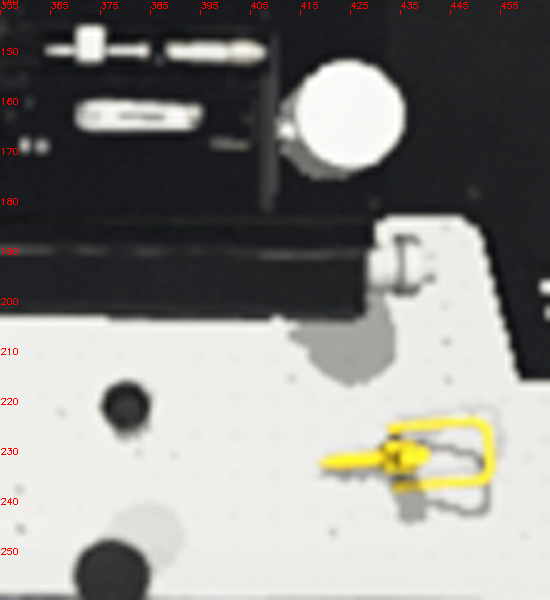

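```bash
python3 - <<'E'
from h import *
def tri(u1,u2):
    p,d=ray("scene",*u1);q,e=ray("top",*u2)
    A=np.c_[d,-e];s=np.linalg.lstsq(A,q-p,rcond=None)[0]
    return (p+s[0]*d+q+s[1]*e)/2,np.linalg.norm(p+s[0]*d-q-s[1]*e)
print("block corner",tri((325,197),(320.5,202.5)))
print("knob",tri((321,189),(306.5,191)))
print("can white",tri((463,184),(423,162)))
print("jar",tri((294,150),(264,160)))
print("disc",tri((240,168),(227.5,197)))
for u in [(212.5,189),(240,188),(212,224),(241.5,222)]: print(u,onz("top",*u,0.01))
a=cv2.imread('pics/scene0.png');crop(a,290,150,130,110,6,'pics/s_g.png')
E
```

```text
block corner (array([ 0.52206235, -0.06078157,  0.08458899]), np.float64(0.004712767705106163))
knob (array([ 0.56038609, -0.02016101,  0.06854972]), np.float64(0.012694404566158335))
can white (array([ 0.6397589 , -0.35846971,  0.16657032]), np.float64(0.005552113610571449))
jar (array([0.64779174, 0.1168957 , 0.09728546]), np.float64(0.0013126594094326662))
disc (array([0.5361713 , 0.23137961, 0.0594029 ]), np.float64(0.0026534435392045453))
(212.5, 189) [0.5637995  0.29085155 0.01      ]
(240, 188) [0.56828978 0.20184212 0.01      ]
(212, 224) [0.45072381 0.28913869 0.01      ]
(241.5, 222) [0.45852662 0.1942204  0.01      ]
```

View pics/s_g.png

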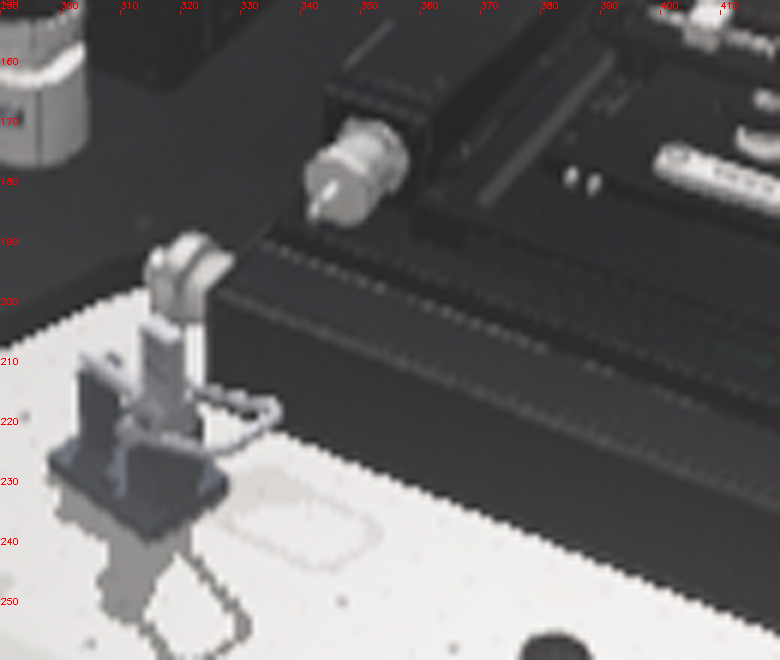

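```bash
python3 - <<'E'
from h import *
for u in [(208,190.5),(233.5,200.8),(258.5,180.5)]: print(u,onz("scene",*u,0.01))
# interior: dark body corners
b=cv2.imread('pics/top0.png');crop(b,205,182,45,50,14,'pics/t_h.png')
a=cv2.imread('pics/scene0.png');crop(a,205,165,45,42,17,'pics/s_h.png')
E
```

```text
(208, 190.5) [0.45411241 0.28653752 0.01      ]
(233.5, 200.8) [0.45653213 0.19332627 0.01      ]
(258.5, 180.5) [0.56777785 0.19334139 0.01      ]
```

View pics/s_h.png

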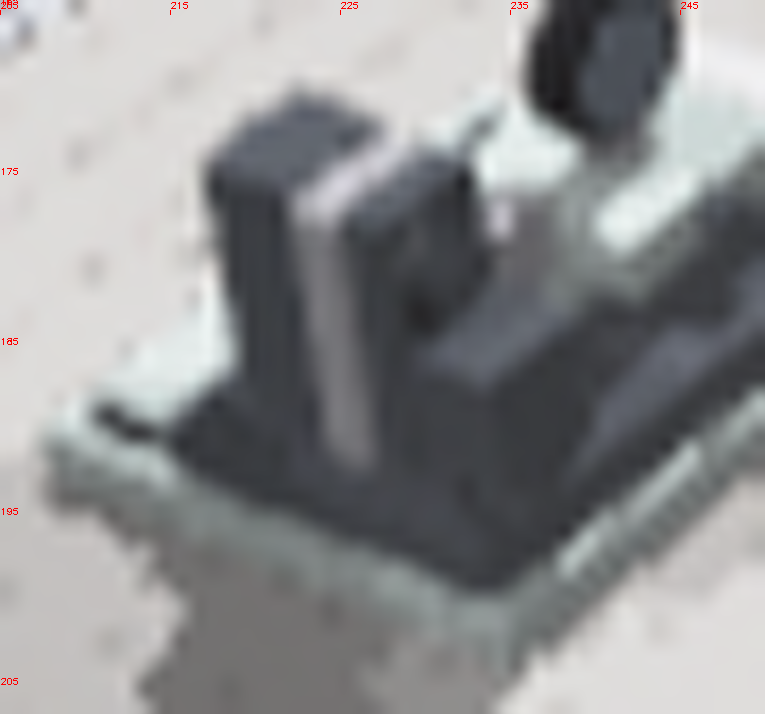

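View pics/t_h.png

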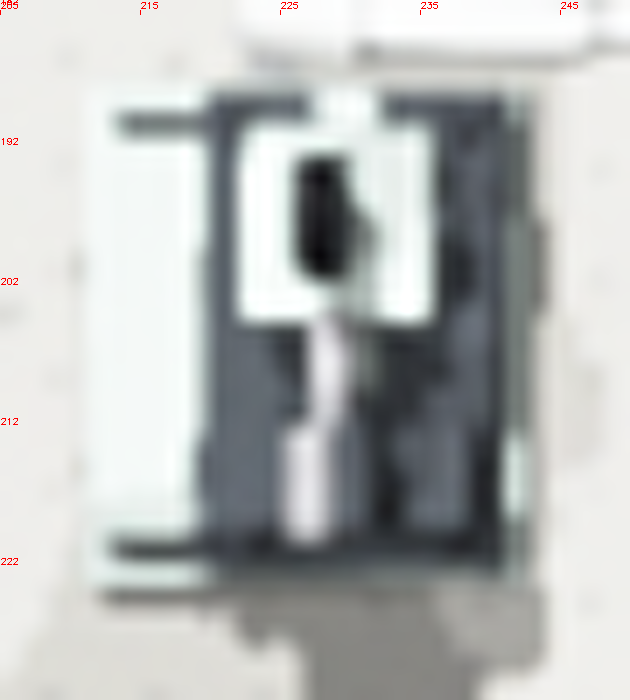

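```bash
cat > fitfoot.py <<'E'
from h import *
import sys
from scipy.optimize import least_squares
from fitpin import pose
obs=[("scene",(38,12,72),(217.2,174.3)),("scene",(38,-12,72),(222.6,170.6)),("scene",(18,12,72),(222.2,175.8)),("scene",(18,-12,72),(226.9,172.2)),
("scene",(8,12,72),(224.8,177.5)),("scene",(8,-12,72),(229.8,173.8)),("scene",(0,-12,72),(232.3,174.3)),
]
def res(p): return np.concatenate([proj(n,pose(p,P))[0]-np.array(u) for n,P,u in obs])
r=least_squares(res,[.47,.21,1.57]); p=r.x; print(p,np.degrees(p[2])); print(res(p).reshape(-1,2).round(2))
if len(sys.argv)>1: p=np.array(eval(sys.argv[1]));p[2]=np.radians(p[2])
def box(x0,x1,y0,y1,z): return pose(p,[(x0,y0,z),(x1,y0,z),(x1,y1,z),(x0,y1,z),(x0,y0,z)])
G=(0,255,0)
segs=[(box(0,8,-12,12,72),G),(box(18,38,-12,12,72),G),(box(9,17,-9.5,14.5,72),(0,0,255)),(box(-19,0,-12,12,48.5),(255,255,0)),(pose(p,[(-42,0,60),(40,0,60)]),(0,255,255))]
a=cv2.imread('pics/scene0.png'); b=cv2.imread('pics/top0.png')
crop(a,205,160,50,45,15,'pics/s_i.png',segs,"scene"); crop(b,205,182,45,50,12,'pics/t_i.png',segs,"top")
E
python3 fitfoot.py
```

```text
[0.47774225 0.21494815 1.56598918] 89.72457099457384
[[-0.83  0.01]
 [-0.31 -0.54]
 [-0.39  0.75]
 [ 0.8   0.04]
 [-0.24  0.18]
 [ 0.64 -0.46]
 [ 0.34 -0.07]]
```

View pics/s_i.png

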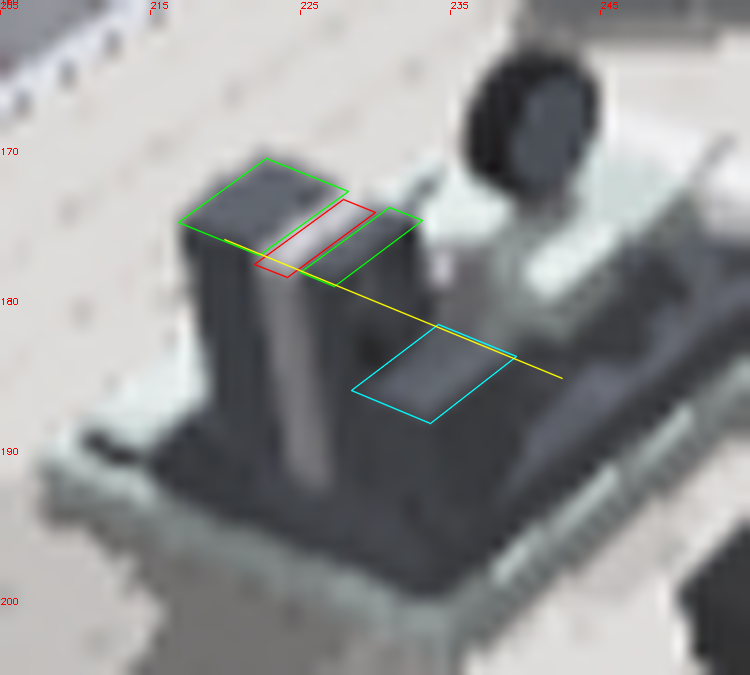

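View pics/t_i.png

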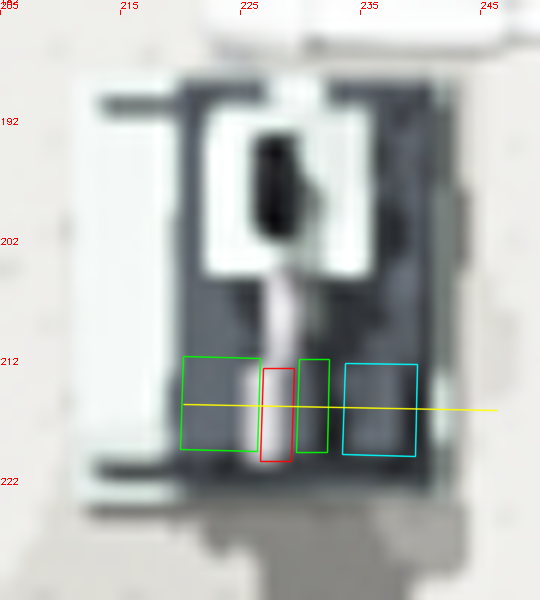

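```bash
cat >> h.py <<'E'
def go(x,y,z,yaw):
    """target TCP pose (tool down, tool x at yaw deg) -> shift cm, roll deg from measured pose"""
    s=manip.get_state(); r=R.from_quat(s["ee_rot"]); d=r.inv().apply(np.array([x,y,z])-s["position"])*100
    tx=r.apply([1,0,0]); cur=np.degrees(np.arctan2(tx[1],tx[0])); roll=(cur-yaw+90)%180-90
    print("t",round(s["time"],2),"pos",s["position"].round(4),"yaw",cur.round(2),"tilt",r.apply([0,0,1]).round(4),"F",s["wrist_force"].round(2),"M",s["moment"].round(3),"gw",round(s["gripper_width"]*9.19,2))
    print("shift cm",d.round(2),"roll",round(roll,2)); return d
E
python3 -c "
from h import *
go(.4762,-.0669,.2,-15.3)"
```

```text
t 0.1 pos [0.1935 0.5408 0.1753] yaw 70.3 tilt [-9.0e-04 -1.5e-03 -1.0e+00] F [ 0.19 -0.82  0.84] M [ 0.033 -0.001  0.068] gw 9.17
shift cm [-47.69  47.1   -2.4 ] roll 85.6
```

Emit:
servo_tool --motion '[[[-47.7, 47.1, -2.4, 85.6, 3.5], [-47.7, 47.1, -2.4, 85.6, 3.5], [-47.7, 47.1, -2.4, 85.6, 3.5], [-47.7, 47.1, -2.4, 85.6, 3.5], [-47.7, 47.1, -2.4, 85.6, 3.5], [-47.7, 47.1, -2.4, 85.6, 3.5], [-47.7, 47.1, -2.4, 85.6, 3.5], [-47.7, 47.1, -2.4, 85.6, 3.5], [-47.7, 47.1, -2.4, 85.6, 3.5], [-47.7, 47.1, -2.4, 85.6, 3.5], [-47.7, 47.1, -2.4, 85.6, 3.5], [-47.7, 47.1, -2.4, 85.6, 3.5], [-47.7, 47.1, -2.4, 85.6, 3.5], [-47.7, 47.1, -2.4, 85.6, 3.5], [-47.7, 47.1, -2.4, 85.6, 3.5], [-47.7, 47.1, -2.4, 85.6, 3.5]]]' --squeeze 20

```text
time: 2.1
position: [0.4764, -0.0659, 0.2003]
ee_rot: [0.991, -0.133, 0.0, 0.0]
wrist_force: [-0.0, -0.5, 0.6]
gripper_width: 0.381
```

```bash
python3 - <<'E'
from h import *
go(.4762,-.0669,.13,-15.3)
s=manip.get_state();print(s["joint_pos"].round(3))
a=manip.capture("scene")[:,:,::-1].copy();b=manip.capture("top")[:,:,::-1].copy()
cv2.imwrite('pics/scene1.png',a);cv2.imwrite('pics/top1.png',b)
crop(a,280,100,120,140,5,'pics/s1.png');crop(b,260,150,130,110,6,'pics/t1.png')
E
```

```text
t 2.1 pos [ 0.4764 -0.0659  0.2003] yaw -15.24 tilt [ 2.e-04 -1.e-04 -1.e+00] F [-0.03 -0.55  0.55] M [-0.058  0.094  0.003] gw 3.5
shift cm [0.01 0.1  7.03] roll 0.06
[-0.389 -0.108  1.82   0.     1.429 -0.123]
```

View pics/s1.png

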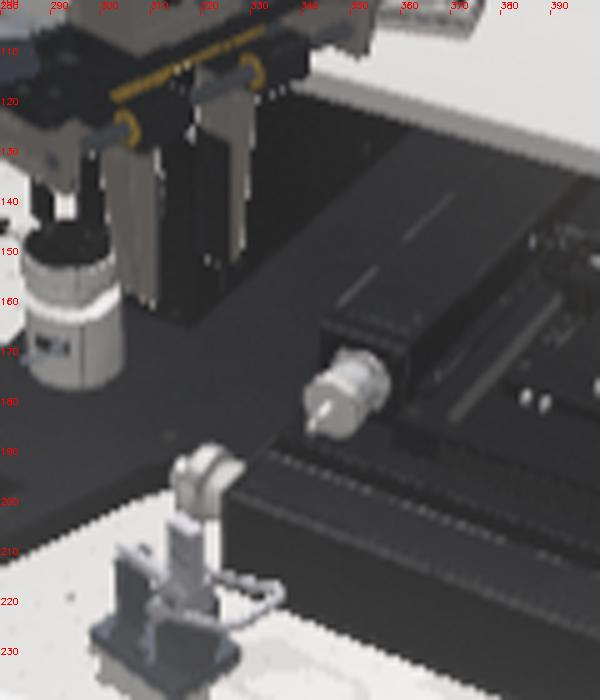

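View pics/t1.png

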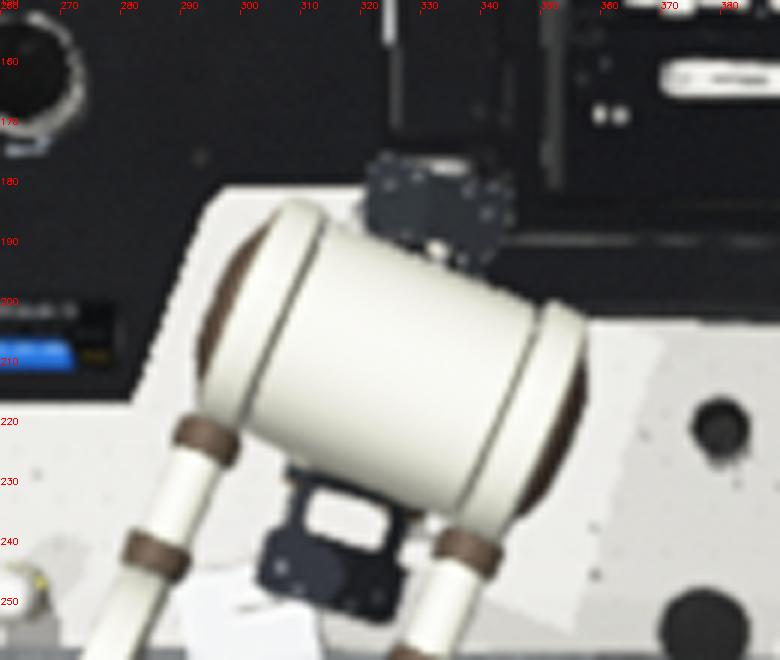

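```bash
cat > fing.py <<'E'
from h import *
def fingers(s,w):
    r=R.from_quat(s["ee_rot"]);o=[]
    for sg in(-1,1):
        a,b=sg*w/2,sg*(w/2+.018)
        base=[(a,-.01,0),(b,-.01,0),(b,.01,0),(a,.01,0),(a,-.01,0)]
        o.append((s["position"]+r.apply(base),(0,255,0)))
        for c in base[:4]: o.append((s["position"]+r.apply([c,(c[0],c[1],-.04)]),(0,255,0)))
    return o
E
python3 - <<'E'
from h import *; from fing import fingers
a=cv2.imread('pics/scene1.png');s=manip.get_state()
crop(a,280,110,70,60,10,'pics/s1b.png',fingers(s,.035),"scene")
E
```

```text
(no output)
```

View pics/s1b.png

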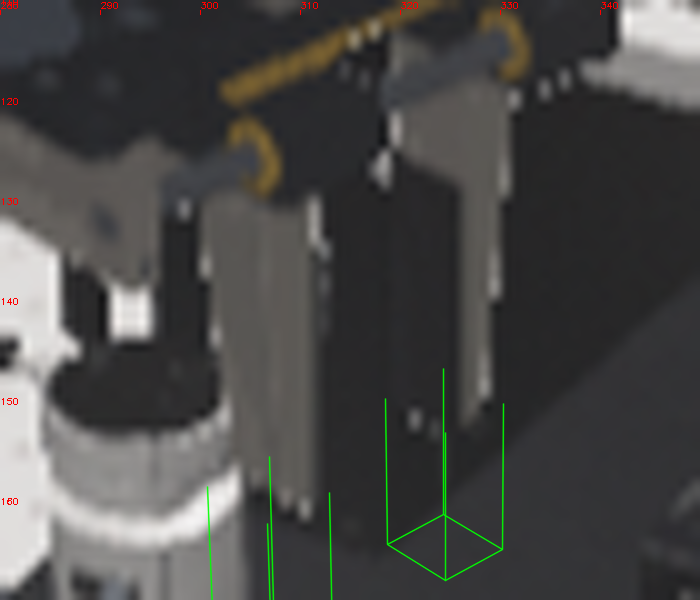

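```bash
python3 - <<'E'
from h import *; from fing import fingers
a=cv2.imread('pics/scene1.png');s=manip.get_state()
g=np.clip((a.astype(float)/90)**0.7*255,0,255).astype('uint8')
crop(g,285,120,60,65,9,'pics/s1c.png',fingers(s,.035),"scene")
E
```

```text
(no output)
```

View pics/s1c.png

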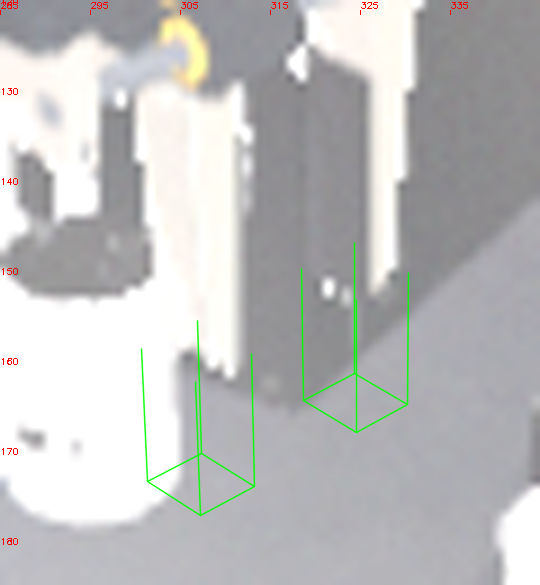

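```bash
python3 - <<'E'
from h import *
print(proj("scene",[[.1935,.5407,.1753],[.4764,-.0659,.2]]),proj("top",[[.1935,.5407,.1753],[.4764,-.0659,.2]]))
a=cv2.imread('pics/scene0.png');b=cv2.imread('pics/top0.png');c=cv2.imread('pics/scene1.png')
crop(a,0,80,100,110,5,'pics/q1.png')
cv2.imwrite('pics/q2.png',cv2.resize(c,None,fx=1.25,fy=1.25))
crop(b,0,290,140,110,5,'pics/q3.png')
E
```

```text
[[ 49.00143645 159.67309733]
 [315.39666143 168.7752119 ]] [[108.80799802 312.36469076]
 [323.04633061 215.87707176]]
```

View pics/q1.png

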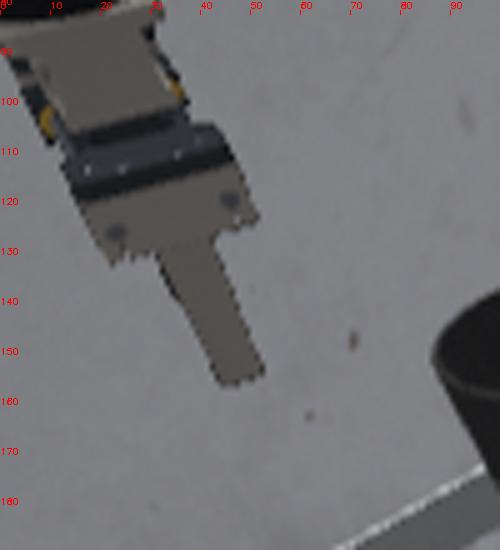

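View pics/q2.png

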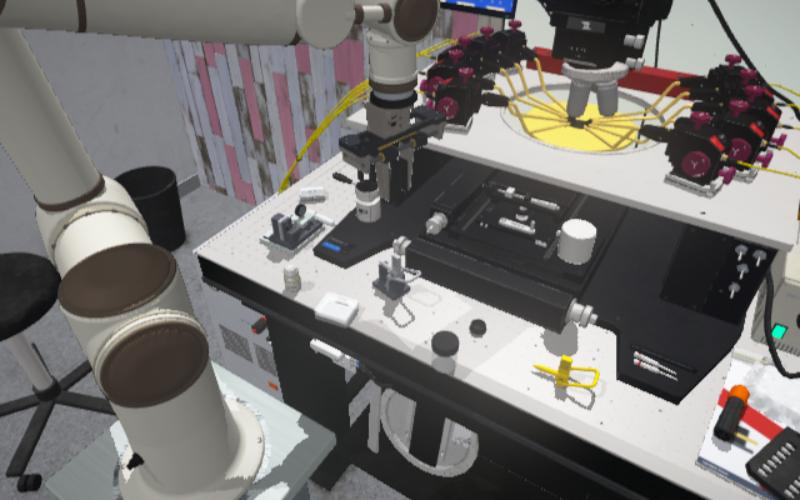

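```bash
python3 - <<'E'
from h import *; from fing import fingers
a=cv2.imread('pics/scene0.png')
s={"ee_rot":np.array([ 8.17632549e-01,  5.75739648e-01, -8.51417365e-04,  3.83240753e-04]),"position":np.array([0.19346923, 0.54073592, 0.1752226 ])}
crop(a,0,110,90,80,8,'pics/q4.png',fingers(s,.0919),"scene")
b=cv2.imread('pics/top0.png')
crop(b,50,270,110,90,7,'pics/q5.png',fingers(s,.0919),"top")
E
```

```text
(no output)
```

View pics/q4.png

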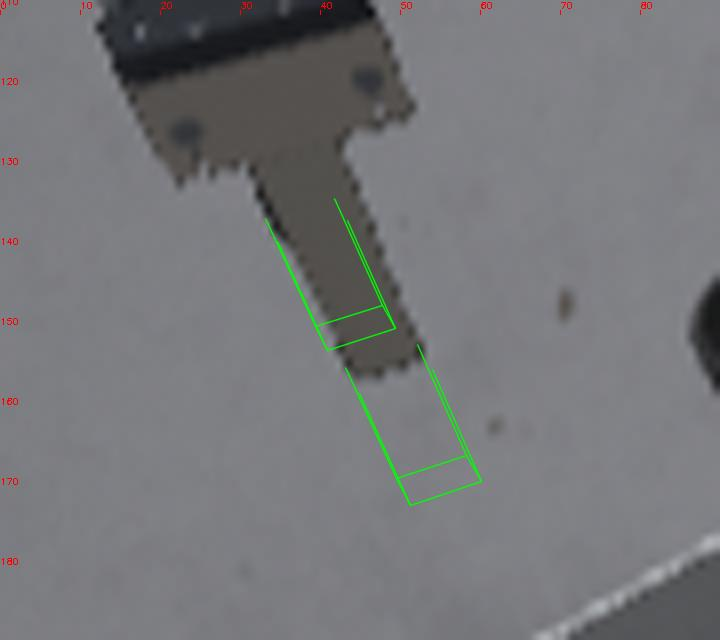

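View pics/q5.png

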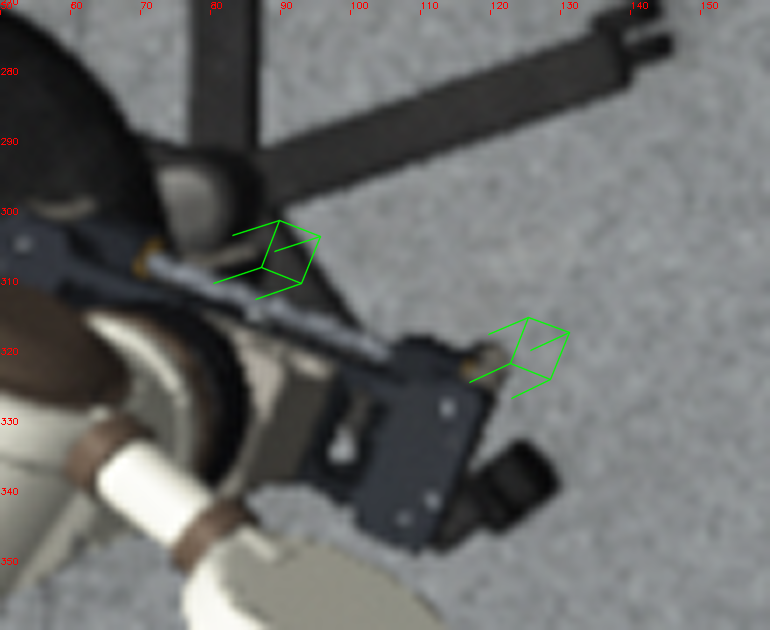

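Emit:
servo_tool --motion '[[[0, 0.1, 4, 0, 3.5], [0, 0.1, 8, 0, 3.5], [0, 0.1, 8, 0, 3.5], [0, 0.1, 8, 0, 3.5]]]'

```text
time: 2.7
position: [0.4772, -0.0678, 0.1218]
ee_rot: [0.991, -0.133, 0.001, 0.0]
wrist_force: [1.1, 0.7, -0.2]
gripper_width: 0.381
```

```bash
cat > look.py <<'E'
from h import *; from fing import fingers
import sys
# args: tag camera x0 y0 w h k overlay(width or 0)
def look(tag,cam,x0,y0,w,h,k,ov=0,segs=[]):
    s=manip.get_state(); im=manip.capture(cam)[:,:,::-1].copy(); cv2.imwrite(f'pics/raw_{tag}.png',im)
    sg=list(segs)+(fingers(s,ov) if ov else [])
    crop(im,x0,y0,w,h,k,f'pics/{tag}.png',sg,cam)
E
python3 - <<'E'
from look import *
go(.4762,-.0669,.09,-15.3)
look("a2","scene",280,140,70,75,9,.035)
E
```

```text
t 2.7 pos [ 0.4772 -0.0678  0.1218] yaw -15.29 tilt [ 1.9e-03 -8.0e-04 -1.0e+00] F [ 1.11  0.66 -0.23] M [-0.066  0.086 -0.004] gw 3.5
shift cm [-0.13 -0.06  3.18] roll 0.01
```

View pics/a2.png

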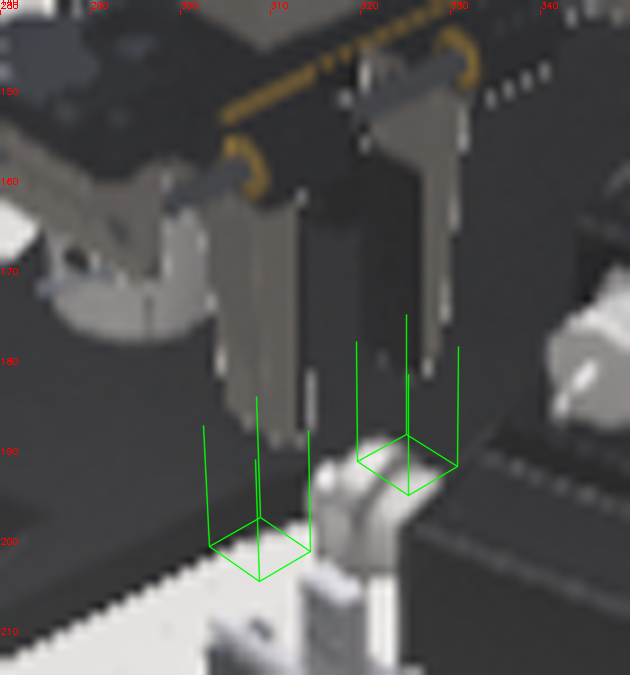

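```bash
python3 - <<'E'
from h import *
for z in(.2,.3,.35,.4): print(z,proj("top",[.4764,-.0659,z]),proj("scene",[.4764,-.0659,z]))
from look import look
look("a3","top",260,150,130,110,6)
look("a4","scene",250,40,110,150,4)
E
```

```text
0.2 [[323.04633061 215.87707176]] [[315.39666143 168.7752119 ]]
0.3 [[323.48225739 214.76177169]] [[314.77454167 130.49987917]]
0.35 [[323.72655274 214.13675245]] [[314.43275122 109.47154353]]
0.4 [[323.99134906 213.45928237]] [[314.0676832   87.01107678]]
```

View pics/a3.png

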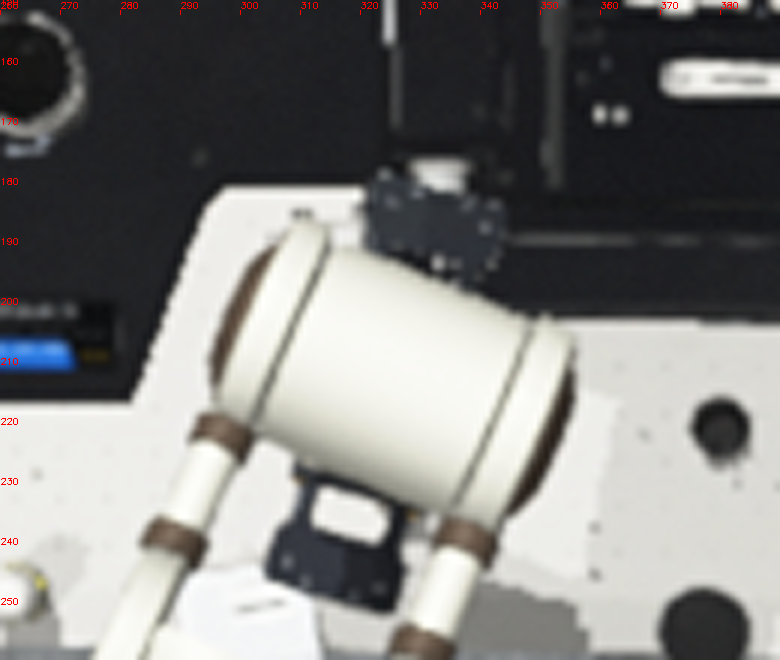

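View pics/a4.png

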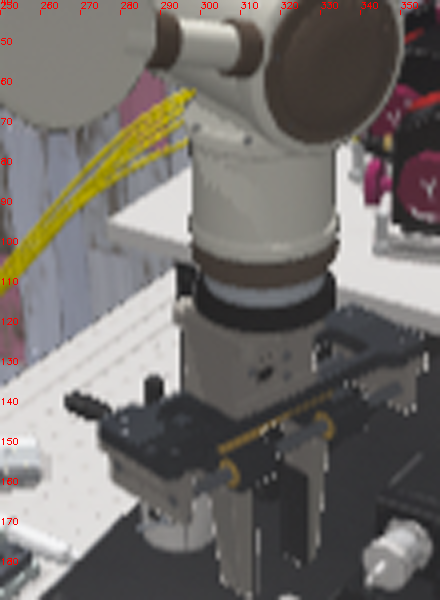

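```bash
python3 - <<'E'
from h import *
s=manip.get_state(); r=R.from_quat(s["ee_rot"])
def seg(P,c=(0,255,0)): return (s["position"]+r.apply(np.array(P)/1000.),c)
for dz,c in((0,(0,255,0)),(-35,(0,0,255))):
    pass
B=lambda z,c: seg([(-94.5,-37.5,z),(94.5,-37.5,z),(94.5,37.5,z),(-94.5,37.5,z),(-94.5,-37.5,z)],c)
a=cv2.imread('pics/raw_a4.png');crop(a,250,90,110,110,6,'pics/a5.png',[B(-87.7,(0,255,0)),B(-122.7,(0,0,255))],"scene")
b=cv2.imread('pics/raw_a3.png');crop(b,270,160,100,100,6,'pics/a6.png',[B(-87.7,(0,255,0)),B(-122.7,(0,0,255))],"top")
E
```

```text
(no output)
```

View pics/a5.png

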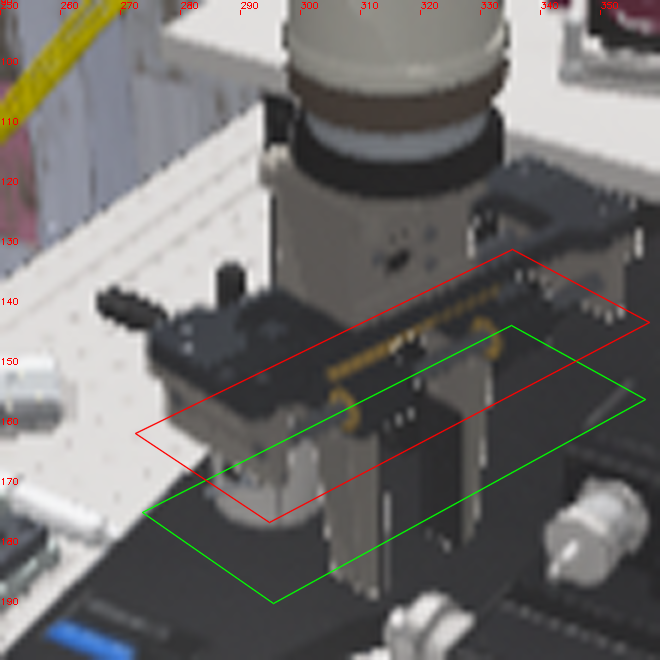

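View pics/a6.png

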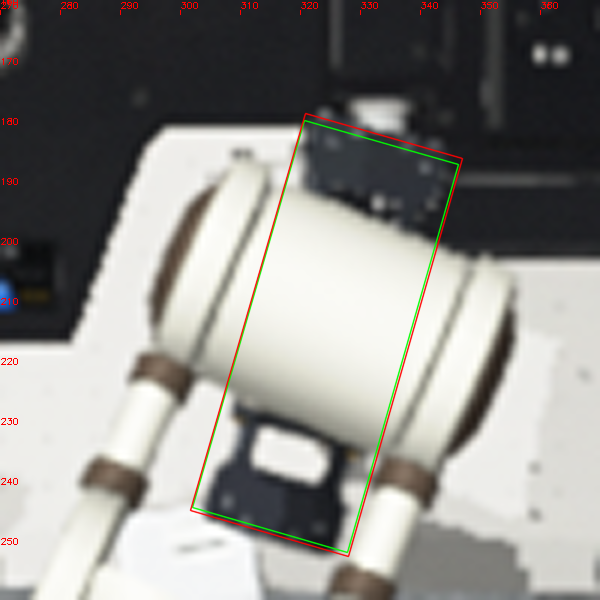

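Emit:
servo_tool --motion '[[[-0.1, -0.1, 1.6, 0, 3.5], [-0.1, -0.1, 3.2, 0, 3.5], [-0.1, -0.1, 3.2, 0, 3.5], [-0.1, -0.1, 3.2, 0, 3.5]]]'

```text
time: 3.35
position: [0.4754, -0.0662, 0.088]
ee_rot: [0.991, -0.133, -0.0, -0.0]
wrist_force: [-0.4, -0.8, -0.2]
gripper_width: 0.382
```

```bash
python3 - <<'E'
from look import *
go(.4762,-.0669,.064,-15.3)
look("b1","scene",280,150,70,85,8,.035)
E
```

```text
t 3.35 pos [ 0.4754 -0.0662  0.088 ] yaw -15.3 tilt [-4.e-04  2.e-04 -1.e+00] F [-0.42 -0.84 -0.2 ] M [-0.017  0.079  0.017] gw 3.51
shift cm [0.09 0.05 2.4 ] roll 0.0
```

View pics/b1.png

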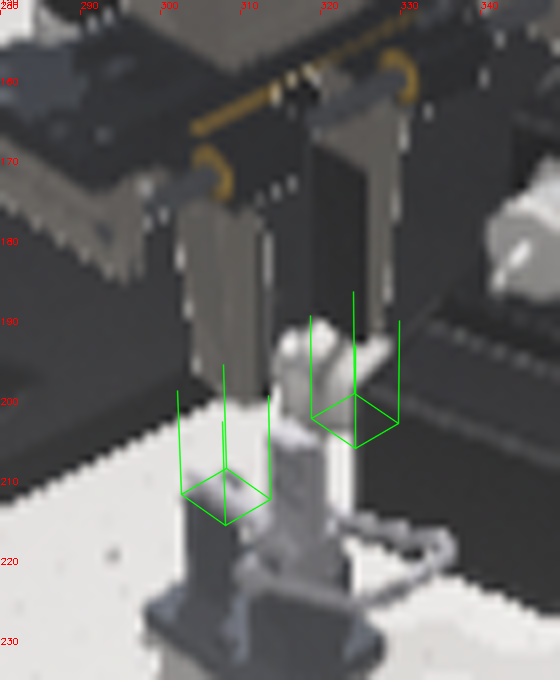

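Emit:
servo_tool --motion '[[[0.1, 0, 1.2, 0, 3.5], [0.1, 0, 2.4, 0, 3.5], [0.1, 0, 2.4, 0, 3.5], [0.1, 0, 2.4, 0, 3.5]]]'

```text
time: 3.9
position: [0.4765, -0.0665, 0.0641]
ee_rot: [0.991, -0.133, -0.0, -0.0]
wrist_force: [-0.7, 0.2, 0.8]
gripper_width: 0.383
```

```bash
python3 - <<'E'
from look import *
go(.4762,-.0669,.064,-15.3)
look("b2","scene",280,160,70,75,9,.035)
E
```

```text
t 3.9 pos [ 0.4765 -0.0665  0.0641] yaw -15.3 tilt [-2.e-04  1.e-04 -1.e+00] F [-0.7   0.23  0.85] M [-0.063  0.123 -0.033] gw 3.52
shift cm [-0.01  0.05  0.01] roll 0.0
```

View pics/b2.png

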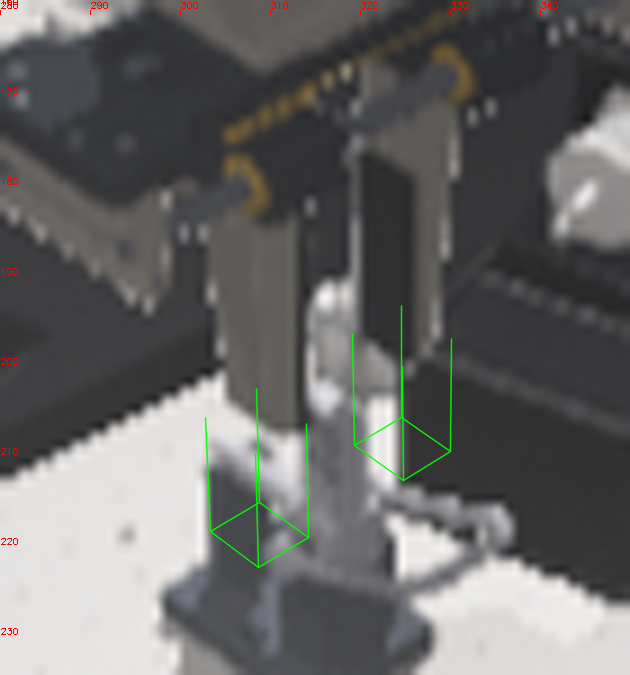

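Emit:
servo_tool --motion '[[[0, 0, 0, 0, 0.7], [0, 0, 0, 0, 0.7], [0, 0, 0, 0, 0.7], [0, 0, 0, 0, 0.7], [0, 0, 0, 0, 0.7], [0, 0, 0, 0, 0.7]]]' --squeeze 10

```text
time: 4.7
position: [0.4765, -0.0665, 0.0642]
ee_rot: [0.991, -0.133, -0.0, 0.0]
wrist_force: [-0.5, 0.4, -1.2]
gripper_width: 0.077
```

```bash
python3 - <<'E'
from look import *
go(.4762,-.0669,.064,-15.3)
look("b3","scene",280,160,70,75,9,.01)
E
```

```text
t 4.7 pos [ 0.4765 -0.0665  0.0642] yaw -15.3 tilt [-0. -0. -1.] F [-0.48  0.43 -1.21] M [-0.029  0.133 -0.036] gw 0.71
shift cm [-0.02  0.04  0.02] roll 0.0
```

View pics/b3.png

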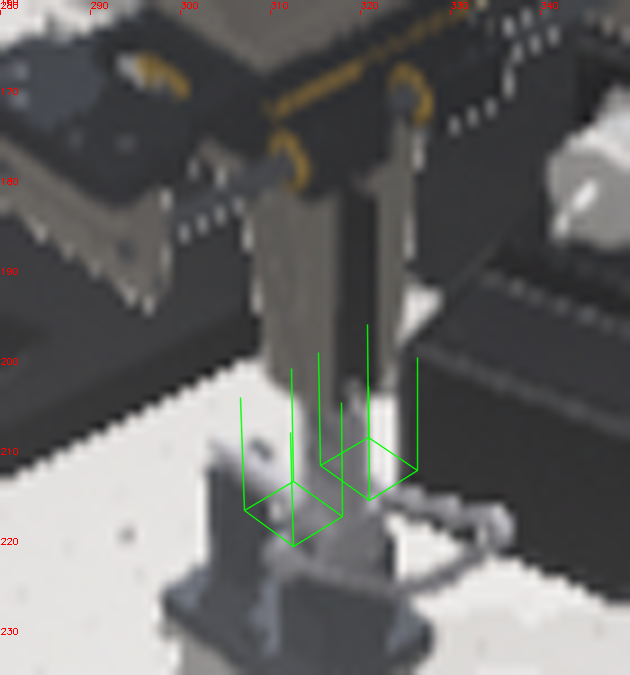

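Emit:
servo_tool --motion '[[[0, 0, 0, 0, 3.5], [0, 0, 0, 0, 3.5], [0, 0, 0, 0, 3.5], [0, 0, 0, 0, 3.5], [0, 0, 0.5, 0, 3.5], [0, 0, 1.0, 0, 3.5], [0, 0, 1.5, 0, 3.5], [0, 0, 1.5, 0, 3.5]]]'

```text
time: 5.75
position: [0.4759, -0.0663, 0.0485]
ee_rot: [0.991, -0.133, -0.001, -0.0]
wrist_force: [0.4, -0.3, 0.8]
gripper_width: 0.38
```

```bash
python3 - <<'E'
from look import *
go(.4762,-.0669,.064,-15.3)
look("b4","scene",280,160,70,75,9)
E
```

```text
t 5.75 pos [ 0.4759 -0.0663  0.0485] yaw -15.3 tilt [-1.3e-03  5.0e-04 -1.0e+00] F [ 0.35 -0.34  0.84] M [-0.069  0.106  0.011] gw 3.5
shift cm [ 0.04  0.05 -1.55] roll 0.0
```

View pics/b4.png

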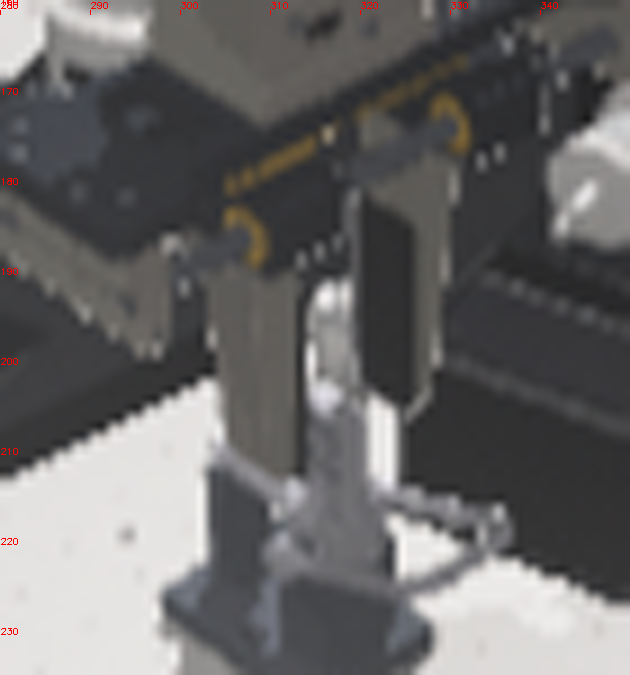

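Emit:
servo_tool --motion '[[[0.05, 0, 0.4, 0, 3.5], [0.05, 0, 0.8, 0, 3.5], [0.05, 0, 1.0, 0, 3.5], [0.05, 0, 1.0, 0, 3.5]]]'

```text
time: 6.3
position: [0.4768, -0.0666, 0.039]
ee_rot: [0.991, -0.133, -0.0, -0.0]
wrist_force: [1.0, 0.0, -0.6]
gripper_width: 0.381
```

```bash
python3 - <<'E'
from look import *
go(.4762,-.0669,.030,-15.3)
look("b5","scene",280,160,70,75,9)
E
```

```text
t 6.3 pos [ 0.4768 -0.0666  0.039 ] yaw -15.3 tilt [-5.e-04  2.e-04 -1.e+00] F [ 1.    0.02 -0.64] M [-0.132  0.075 -0.001] gw 3.5
shift cm [-0.04  0.05  0.9 ] roll 0.0
```

View pics/b5.png

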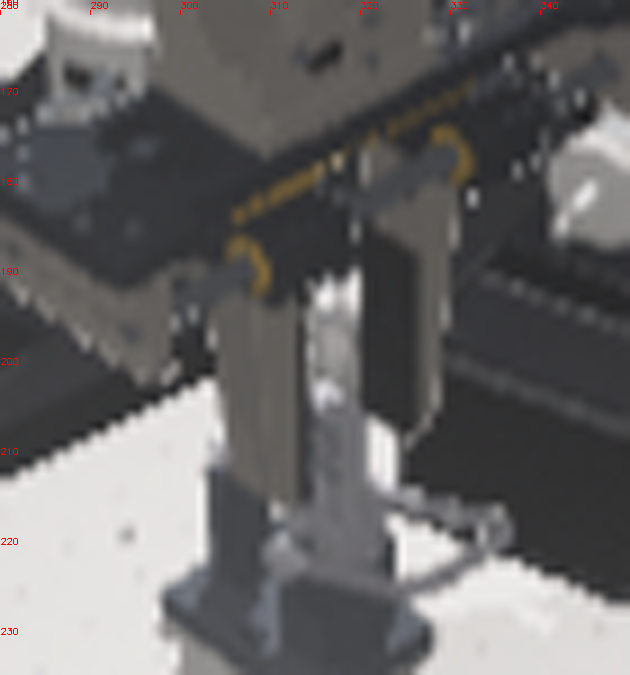

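Emit:
servo_tool --motion '[[[-0.05, 0.05, 0.4, 0, 3.5], [-0.05, 0.05, 0.8, 0, 3.5], [-0.05, 0.05, 0.8, 0, 3.5], [-0.05, 0.05, 0.8, 0, 2.0], [-0.05, 0.05, 0.8, 0, 0.7], [-0.05, 0.05, 0.8, 0, 0.7], [-0.05, 0.05, 0.8, 0, 0.7], [-0.05, 0.05, 0.8, 0, 0.7]]]' --squeeze 25

```text
time: 7.35
position: [0.4765, -0.0671, 0.0313]
ee_rot: [0.991, -0.133, 0.0, 0.0]
wrist_force: [-0.1, 0.2, 0.5]
gripper_width: 0.11
```

```bash
python3 - <<'E'
from look import *
go(.4762,-.0669,.031,-15.3)
look("b6","scene",280,160,70,75,9)
E
```

```text
t 7.35 pos [ 0.4765 -0.0671  0.0313] yaw -15.3 tilt [ 3.e-04 -1.e-04 -1.e+00] F [-0.1   0.16  0.54] M [-0.109  0.021 -0.024] gw 1.01
shift cm [-0.03 -0.01  0.03] roll 0.0
```

View pics/b6.png

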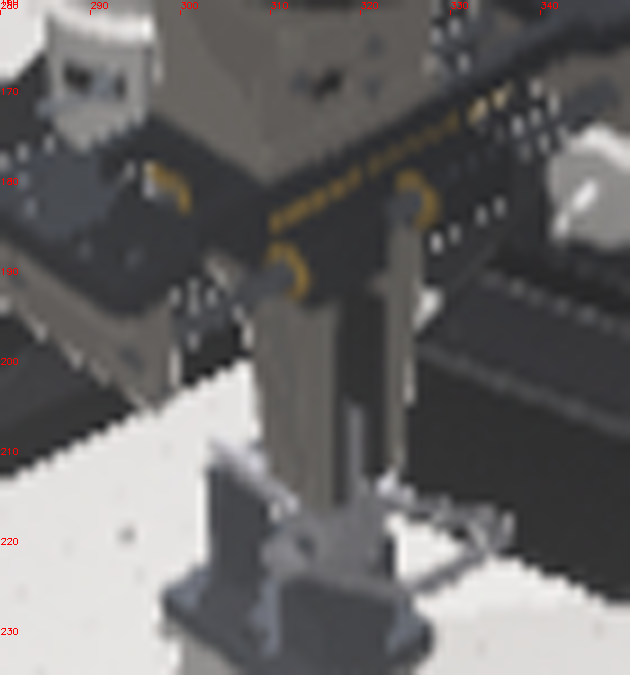

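Emit:
servo_tool --motion '[[[0, 0, -0.8, 0, 0.7], [0, 0, -1.6, 0, 0.7], [0, 0, -2.4, 0, 0.7], [0, 0, -4, 0, 0.7], [0, 0, -5.5, 0, 0.7], [0, 0, -6, 0, 0.7], [0, 0, -6, 0, 0.7], [0, 0, -6, 0, 0.7]]]'

```text
time: 8.4
position: [0.4759, -0.0668, 0.0907]
ee_rot: [0.991, -0.133, -0.001, -0.0]
wrist_force: [0.1, -0.0, -1.9]
gripper_width: 0.102
```

```bash
python3 - <<'E'
from look import *
go(.4762,-.0669,.091,-15.3)
look("c1","scene",280,150,70,85,8)
E
```

```text
t 8.4 pos [ 0.4759 -0.0668  0.0907] yaw -15.3 tilt [-1.e-03  4.e-04 -1.e+00] F [ 0.09 -0.03 -1.91] M [-0.078  0.004  0.006] gw 0.94
shift cm [ 0.03  0.   -0.03] roll 0.0
```

View pics/c1.png

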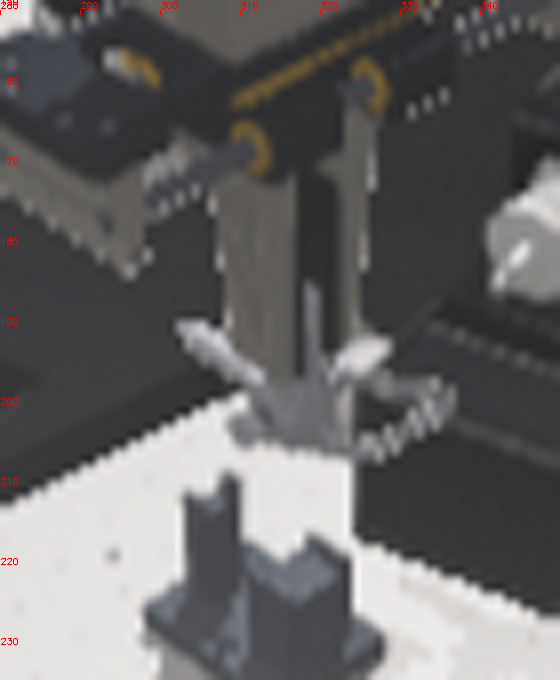

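```bash
python3 - <<'E'
from h import *
go(.4777,.130,.0713,0)
print(onz("top",272,216,.03))
E
```

```text
t 8.45 pos [ 0.4758 -0.0668  0.0906] yaw -15.3 tilt [-1.3e-03  5.0e-04 -1.0e+00] F [ 0.08 -0.8  -2.07] M [-0.112  0.066 -0.024] gw 0.98
shift cm [ -5.01 -19.03   1.94] roll -15.3
[0.47868685 0.09451223 0.03      ]
```

Emit:
servo_tool --motion '[[[-0.6, -2.4, 0, -2, 0.7], [-1.3, -4.8, 0, -4, 0.7], [-1.9, -7.2, 0, -6, 0.7], [-2.5, -9.6, 0, -8, 0.7], [-3.2, -12.0, 0, -10, 0.7], [-3.8, -14.4, 0, -12, 0.7], [-4.4, -16.8, 0.5, -14, 0.7], [-5.0, -19.0, 1.2, -15.3, 0.7], [-5.0, -19.0, 1.9, -15.3, 0.7], [-5.0, -19.0, 1.9, -15.3, 0.7], [-5.0, -19.0, 1.9, -15.3, 0.7]]]'

```text
time: 9.82
position: [0.4784, 0.1287, 0.0723]
ee_rot: [1.0, -0.001, -0.0, 0.0]
wrist_force: [-0.5, 0.2, -2.6]
gripper_width: 0.103
```

```bash
python3 - <<'E'
from look import *
go(.4777,.143,.0413,0)
look("d1","scene",200,140,75,70,9)
look("d2","top",200,170,90,70,8)
E
```

```text
t 9.82 pos [0.4784 0.1287 0.0723] yaw -0.06 tilt [-0.e+00 -2.e-04 -1.e+00] F [-0.49  0.15 -2.59] M [-0.056  0.04   0.   ] gw 0.95
shift cm [-0.07 -1.43  3.1 ] roll -0.06
```

View pics/d1.png

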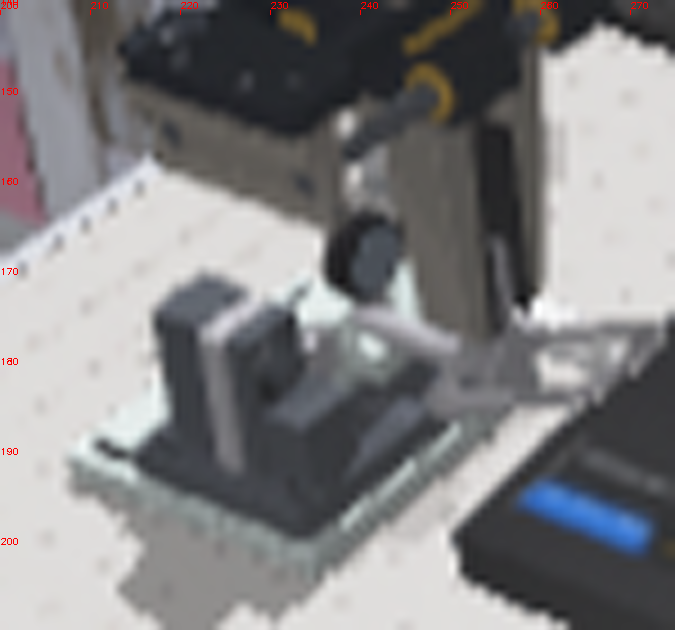

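View pics/d2.png

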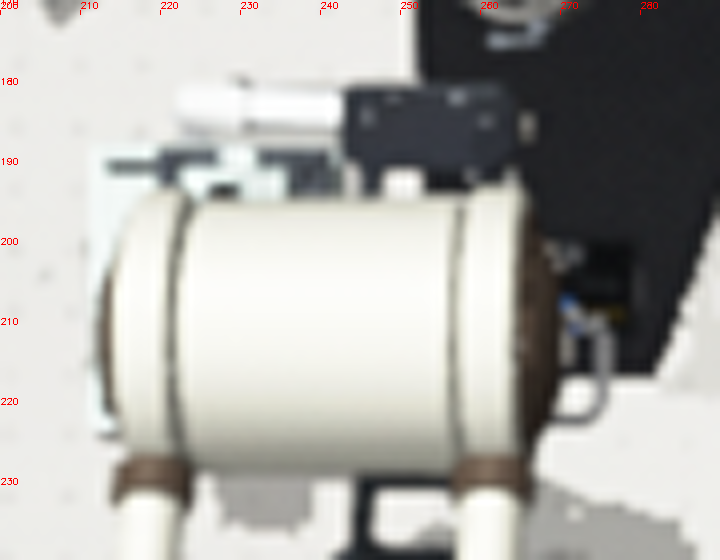

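```bash
cat > ov.py <<'E'
from h import *
from fitpin import pose
def pinsegs(o,yaw,zax):
    p=np.array([o[0],o[1],np.radians(yaw)])
    def q(P): 
        P=np.array(P,float); P[:,2]+=zax*1000; return pose(p,P)
    return [(q([(0,5,0),(30,5,0),(42,1.5,0),(42,-1.5,0),(30,-5,0),(0,-5,0)]),(0,0,255)),
     (q([(0,0,5),(30,0,5),(42,0,1.5),(42,0,-1.5),(30,0,-5),(0,0,-5)]),(0,0,255)),
     (q([(-10,19,0),(-62,19,22),(-62,-19,22),(-10,-19,0)]),(0,255,255)),
     (q([(0,-10,-10),(0,10,-10),(0,10,10),(0,-10,10),(0,-10,-10)]),(255,255,0))]
def clevsegs(p):
    p=np.array([p[0],p[1],np.radians(p[2])])
    box=lambda x0,x1,y0,y1,z: pose(p,[(x0,y0,z),(x1,y0,z),(x1,y1,z),(x0,y1,z),(x0,y0,z)])
    G=(0,255,0); t=np.linspace(0,2*np.pi,25)
    return [(box(0,8,-12,12,72),G),(box(18,38,-12,12,72),G),(pose(p,[(0,12,72),(0,12,48.5),(0,-12,48.5),(0,-12,72)]),G),(pose(p,np.c_[0*t,6*np.cos(t),60+6*np.sin(t)]),(0,255,255))]
E
python3 - <<'E'
from ov import *
a=cv2.imread('pics/raw_d1.png');b=cv2.imread('pics/raw_d2.png')
sg=pinsegs((.4784,.1387),90,.091)+clevsegs((.4777,.2149,90))
crop(a,210,160,70,45,11,'pics/d3.png',sg,"scene");crop(b,200,170,90,70,8,'pics/d4.png',sg,"top")
E
```

```text
(no output)
```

View pics/d3.png

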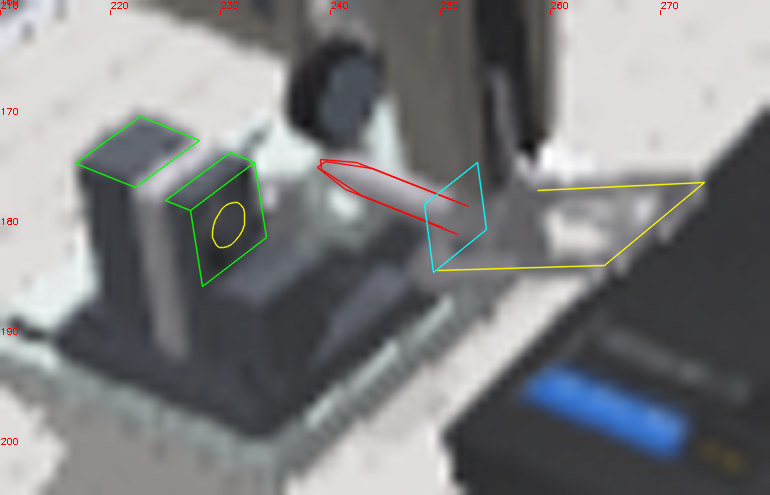

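View pics/d4.png

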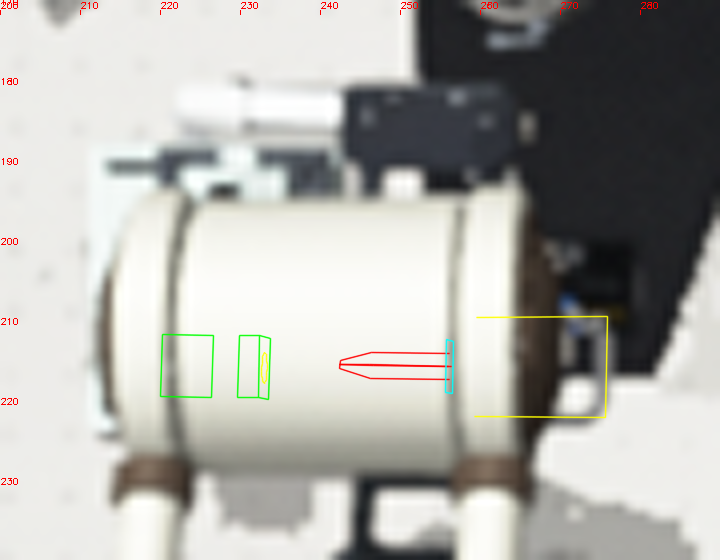

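```bash
python3 - <<'E'
from ov import *
a=cv2.imread('pics/raw_d1.png');c=cv2.imread('pics/raw_c1.png')
crop(a,232,165,48,28,16,'pics/e0.png')
crop(a,232,165,48,28,16,'pics/e1.png',pinsegs((.4784,.1387),90,.091),"scene")
p=np.radians(74.7);o=(.4759+.01*np.cos(p),-.0668+.01*np.sin(p))
crop(c,292,180,48,30,16,'pics/e2.png',pinsegs(o,74.7,.1094),"scene")
im=np.vstack([cv2.imread('pics/e0.png'),cv2.imread('pics/e1.png')]);cv2.imwrite('pics/e3.png',cv2.resize(im,None,fx=.67,fy=.67))
E
```

```text
(no output)
```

View pics/e3.png

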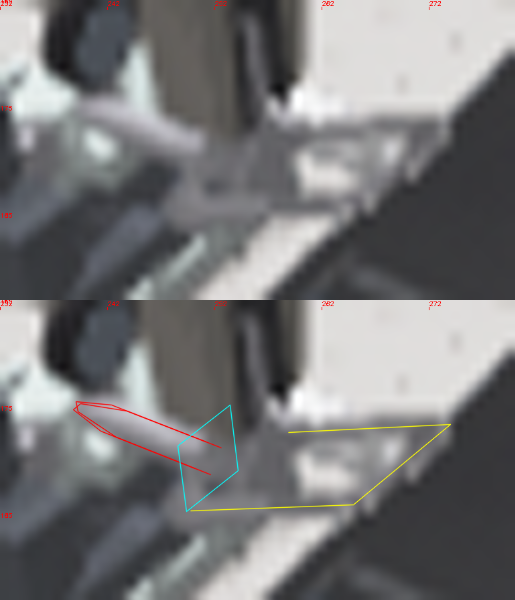

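View pics/e2.png

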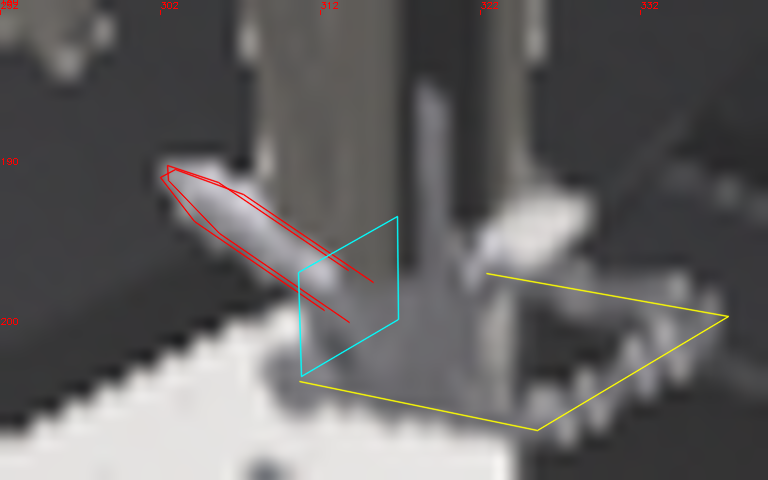

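Emit:
servo_tool --motion '[[[0, -0.4, 1, 0, 0.7], [0, -1.0, 2, 0, 0.7], [-0.05, -1.4, 2.8, 0, 0.7], [-0.05, -1.4, 3.1, 0, 0.7], [-0.05, -1.4, 3.1, 0, 0.7], [-0.05, -1.4, 3.1, 0, 0.7]]]'

```text
time: 10.68
position: [0.4781, 0.1434, 0.0415]
ee_rot: [1.0, -0.0, 0.0, 0.0]
wrist_force: [0.2, 1.3, -2.0]
gripper_width: 0.11
```

```bash
python3 - <<'E'
from look import *; from ov import *
go(.4777,.153,.0413,0)
s=manip.get_state();p=s["position"]
sg=pinsegs((p[0],p[1]+.01),90,p[2]+.0187)+clevsegs((.4777,.2149,90))
look("f1","scene",210,160,65,42,12)
a=cv2.imread('pics/raw_f1.png');crop(a,210,160,65,42,12,'pics/f2.png',sg,"scene")
E
```

```text
t 10.68 pos [0.4781 0.1434 0.0415] yaw -0.0 tilt [ 7.e-04 -0.e+00 -1.e+00] F [ 0.24  1.31 -1.97] M [-0.03   0.036  0.045] gw 1.01
shift cm [-0.04 -0.96  0.02] roll -0.0
```

View pics/f1.png

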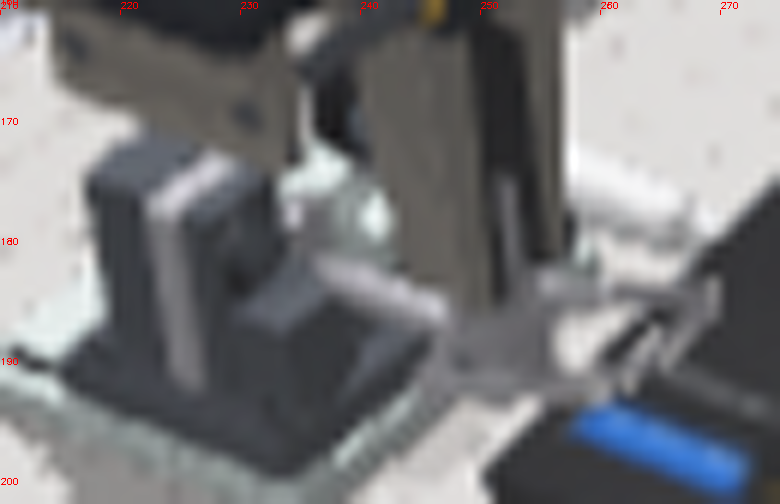

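View pics/f2.png

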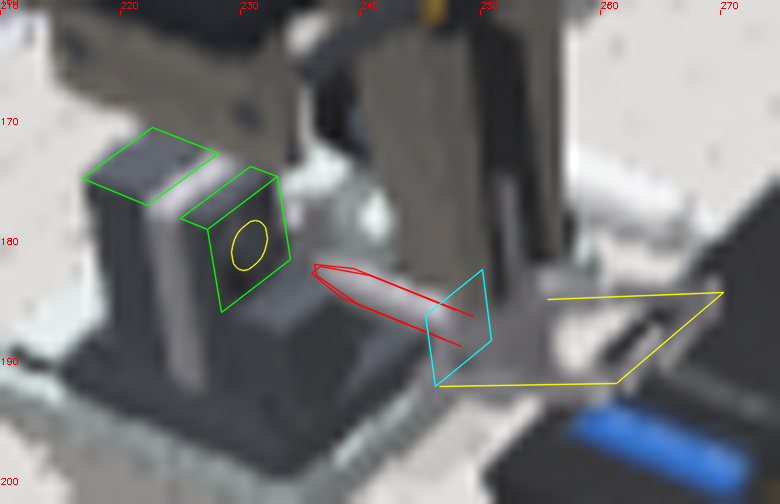

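Emit:
servo_tool --motion '[[[-0.04, -0.5, 0, 0, 0.7], [-0.04, -1.0, 0, 0, 0.7], [-0.04, -1.4, 0, 0, 0.7], [-0.04, -1.8, 0, 0, 0.7], [-0.04, -1.8, 0, 0, 0.7], [-0.04, -1.8, 0, 0, 0.7]]]'

```text
time: 11.48
position: [0.4773, 0.1614, 0.0412]
ee_rot: [1.0, 0.0, -0.0, 0.0]
wrist_force: [1.1, -0.7, -2.4]
gripper_width: 0.109
```

Emit:
servo_tool --motion '[[[0, -0.2, 0, 0, 0.7], [0, -0.4, 0, 0, 0.7], [0, -0.4, 0, 0, 0.7]]]'

```text
time: 11.85
position: [0.4774, 0.1656, 0.0412]
ee_rot: [1.0, 0.0, 0.0, 0.0]
wrist_force: [-0.3, 0.3, -3.2]
gripper_width: 0.105
```

```bash
python3 - <<'E'
from look import *; from ov import *
go(.4777,.2049,.0413,0)
p=manip.get_state()["position"]
sg=pinsegs((p[0],p[1]+.01),90,p[2]+.0187)+clevsegs((.4777,.2149,90))
look("g1","scene",210,160,65,42,12)
E
```

```text
t 11.85 pos [0.4774 0.1656 0.0412] yaw 0.01 tilt [ 0. -0. -1.] F [-0.32  0.28 -3.24] M [-0.052  0.028 -0.001] gw 0.97
shift cm [ 0.04 -3.93 -0.01] roll 0.01
```

View pics/g1.png

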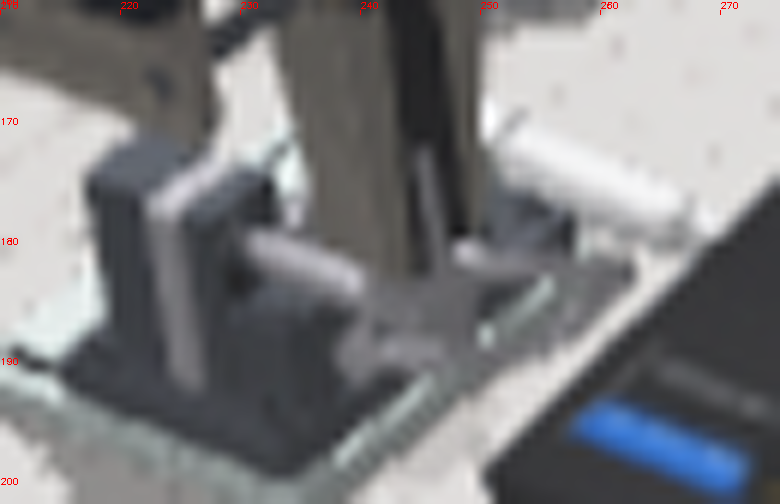

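Emit:
servo_tool --motion '[[[0, -0.2, 0, 0, 0.7], [0, -0.4, 0, 0, 0.7], [0, -0.5, 0, 0, 0.7]]]'

```text
time: 12.28
position: [0.4773, 0.1706, 0.0412]
ee_rot: [1.0, 0.0, -0.0, -0.0]
wrist_force: [-0.1, 0.3, -1.6]
gripper_width: 0.109
```

Emit:
servo_tool --motion '[[[0, -0.2, 0, 0, 0.7], [0, -0.4, 0, 0, 0.7], [0, -0.5, 0, 0, 0.7]]]'

```text
time: 12.65
position: [0.4776, 0.1755, 0.0413]
ee_rot: [1.0, 0.0, 0.0, 0.0]
wrist_force: [0.5, -1.5, -2.2]
gripper_width: 0.103
```

Emit:
servo_tool --motion '[[[0, -0.2, 0, 0, 0.7], [0, -0.4, 0, 0, 0.7], [0, -0.4, 0, 0, 0.7]]]'

```text
time: 13.02
position: [0.478, 0.1796, 0.0415]
ee_rot: [1.0, 0.0, 0.001, -0.0]
wrist_force: [2.0, -1.1, -2.5]
gripper_width: 0.105
```

Emit:
servo_tool --motion '[[[0, -0.15, 0, 0, 0.7], [0, -0.3, 0, 0, 0.7], [0, -0.3, 0, 0, 0.7]]]'

```text
time: 13.4
position: [0.4779, 0.1824, 0.0414]
ee_rot: [1.0, -0.0, 0.001, 0.0]
wrist_force: [3.9, -1.7, -2.8]
gripper_width: 0.109
```

Emit:
servo_tool --motion '[[[0, -0.15, 0, 0, 0.7], [0, -0.3, 0, 0, 0.7], [0, -0.3, 0, 0, 0.7]]]'

```text
time: 13.78
position: [0.4779, 0.1854, 0.0414]
ee_rot: [1.0, 0.0, 0.001, 0.0]
wrist_force: [4.5, -2.6, -2.5]
gripper_width: 0.11
```

Emit:
servo_tool --motion '[[[0, -0.15, 0, 0, 0.7], [0, -0.3, 0, 0, 0.7], [0, -0.3, 0, 0, 0.7]]]'

```text
time: 14.15
position: [0.4779, 0.1876, 0.0415]
ee_rot: [1.0, 0.0, 0.001, 0.001]
wrist_force: [4.1, -5.4, -1.2]
gripper_width: 0.107
```

Emit:
servo_tool --motion '[[[0.06, 0, 0, 0, 0.7], [0.06, 0, 0, 0, 0.7]]]'

```text
time: 14.4
position: [0.478, 0.1877, 0.0414]
ee_rot: [1.0, 0.0, -0.0, 0.001]
wrist_force: [3.2, -4.4, 0.0]
gripper_width: 0.107
```

```bash
python3 - <<'E'
from look import *
go(.4777,.2049,.0413,0)
look("h1","scene",205,155,65,45,12)
E
```

```text
t 14.4 pos [0.478  0.1877 0.0414] yaw 0.02 tilt [-1.0e-04 -1.6e-03 -1.0e+00] F [ 3.18 -4.35  0.03] M [-1.038 -0.54  -0.065] gw 0.99
shift cm [-0.03 -1.72  0.01] roll 0.02
```

View pics/h1.png

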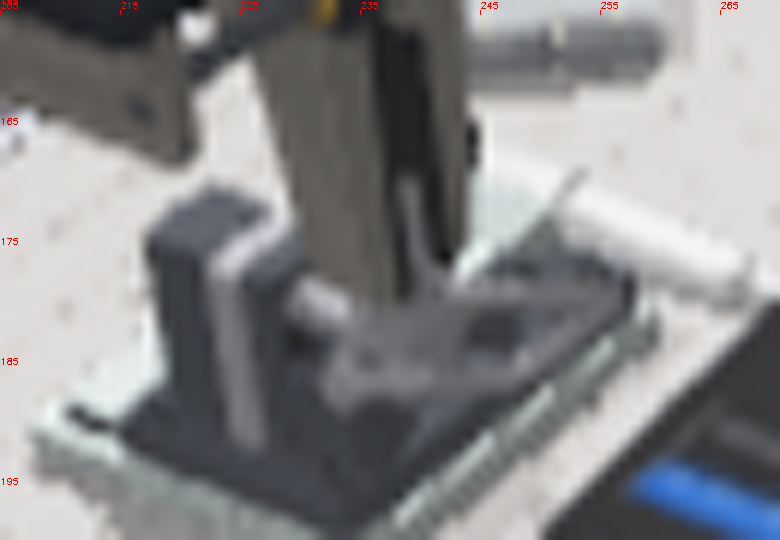

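Emit:
servo_tool --motion '[[[0.05, 0, 0, 0, 0.7], [0.1, 0, 0, 0, 0.7], [0.1, 0, 0, 0, 0.7]]]'

```text
time: 14.82
position: [0.4783, 0.1885, 0.0411]
ee_rot: [1.0, 0.0, -0.001, 0.0]
wrist_force: [-0.4, -3.3, -0.0]
gripper_width: 0.104
```

```bash
python3 -c "
from h import *
go(.4777,.2049,.0413,0)"
```

```text
t 14.82 pos [0.4783 0.1885 0.0411] yaw 0.02 tilt [-1.5e-03 -2.0e-04 -1.0e+00] F [-0.4  -3.25 -0.  ] M [-0.724  0.042  0.048] gw 0.96
shift cm [-0.06 -1.64 -0.02] roll 0.02
```

Emit:
servo_tool --motion '[[[0, -0.1, -0.05, 0, 0.7], [0, -0.2, -0.05, 0, 0.7], [0, -0.2, -0.05, 0, 0.7]]]'

```text
time: 15.2
position: [0.4783, 0.1908, 0.0413]
ee_rot: [1.0, 0.0, -0.001, -0.0]
wrist_force: [-0.9, -2.1, -3.2]
gripper_width: 0.109
```

Emit:
servo_tool --motion '[[[0, -0.1, 0, 0, 0.7], [0, -0.2, 0, 0, 0.7], [0, -0.2, 0, 0, 0.7]]]'

```text
time: 15.58
position: [0.4784, 0.1926, 0.0414]
ee_rot: [1.0, 0.0, -0.001, -0.0]
wrist_force: [-1.6, -1.6, -2.9]
gripper_width: 0.11
```

Emit:
servo_tool --motion '[[[0, -0.1, 0, 0, 0.7], [0, -0.2, 0, 0, 0.7], [0, -0.2, 0, 0, 0.7]]]'

```text
time: 15.95
position: [0.4785, 0.1947, 0.0415]
ee_rot: [1.0, 0.0, -0.0, -0.0]
wrist_force: [-1.9, -1.2, -2.8]
gripper_width: 0.106
```

```bash
python3 -c "
from h import *
go(.4777,.2049,.0413,0)"
```

```text
t 15.95 pos [0.4785 0.1947 0.0415] yaw 0.01 tilt [-9.e-04  2.e-04 -1.e+00] F [-1.87 -1.18 -2.82] M [-0.332  0.607  0.102] gw 0.97
shift cm [-0.08 -1.02  0.02] roll 0.01
```

Emit:
servo_tool --motion '[[[0, -0.1, 0, 0, 0.7], [0, -0.2, 0, 0, 0.7], [0, -0.3, 0, 0, 0.7], [0, -0.3, 0, 0, 0.7]]]'

```text
time: 16.45
position: [0.4788, 0.1976, 0.0416]
ee_rot: [1.0, 0.0, -0.0, -0.0]
wrist_force: [-3.0, -1.0, -3.1]
gripper_width: 0.106
```

Emit:
servo_tool --motion '[[[0, -0.1, 0, 0, 0.7], [0, -0.2, 0, 0, 0.7], [0, -0.2, 0, 0, 0.7]]]'

```text
time: 16.82
position: [0.4789, 0.1996, 0.0417]
ee_rot: [1.0, 0.0, -0.0, -0.0]
wrist_force: [-2.9, -2.2, -4.1]
gripper_width: 0.106
```

Emit:
servo_tool --motion '[[[0, -0.1, 0, 0, 0.7], [0, -0.2, 0, 0, 0.7], [0, -0.2, 0, 0, 0.7]]]'

```text
time: 17.2
position: [0.4789, 0.2016, 0.0417]
ee_rot: [1.0, 0.0, -0.0, -0.0]
wrist_force: [-3.2, -3.0, -2.8]
gripper_width: 0.107
```

```bash
python3 - <<'E'
from look import *
go(.4777,.2049,.0413,0)
look("i1","scene",205,155,65,45,12)
E
```

```text
t 17.2 pos [0.4789 0.2016 0.0417] yaw 0.01 tilt [-0.e+00  2.e-04 -1.e+00] F [-3.16 -3.05 -2.82] M [-0.398  0.634  0.048] gw 0.99
shift cm [-0.12 -0.33  0.04] roll 0.01
```

View pics/i1.png

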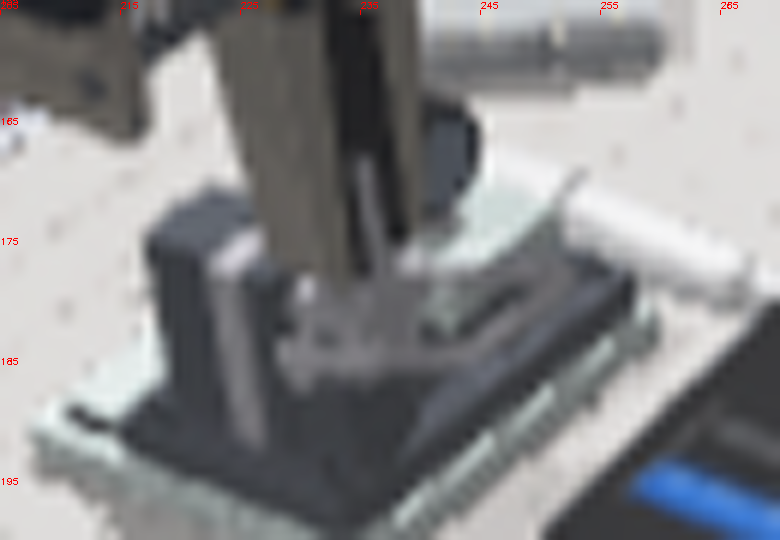

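Emit:
servo_tool --motion '[[[0, -0.1, 0, 0, 0.7], [0, -0.2, 0, 0, 0.7], [0, -0.2, 0, 0, 0.7]]]'

```text
time: 17.62
position: [0.479, 0.2036, 0.0417]
ee_rot: [1.0, 0.0, 0.0, -0.0]
wrist_force: [-2.9, -0.2, -4.2]
gripper_width: 0.106
```

Emit:
servo_tool --motion '[[[0, -0.1, 0, 0, 0.7], [0, -0.15, 0, 0, 0.7], [0, -0.15, 0, 0, 0.7]]]'

```text
time: 18.0
position: [0.4789, 0.2049, 0.0417]
ee_rot: [1.0, 0.0, -0.0, 0.0]
wrist_force: [-3.5, -1.6, -2.8]
gripper_width: 0.106
```

```bash
python3 - <<'E'
from look import *
go(.4777,.2049,.0413,0)
look("j1","scene",205,155,65,45,12)
E
```

```text
t 18.0 pos [0.4789 0.2049 0.0417] yaw 0.01 tilt [-0.e+00 -1.e-04 -1.e+00] F [-3.49 -1.55 -2.78] M [-0.662  0.666  0.043] gw 0.98
shift cm [-0.12  0.    0.04] roll 0.01
```

View pics/j1.png

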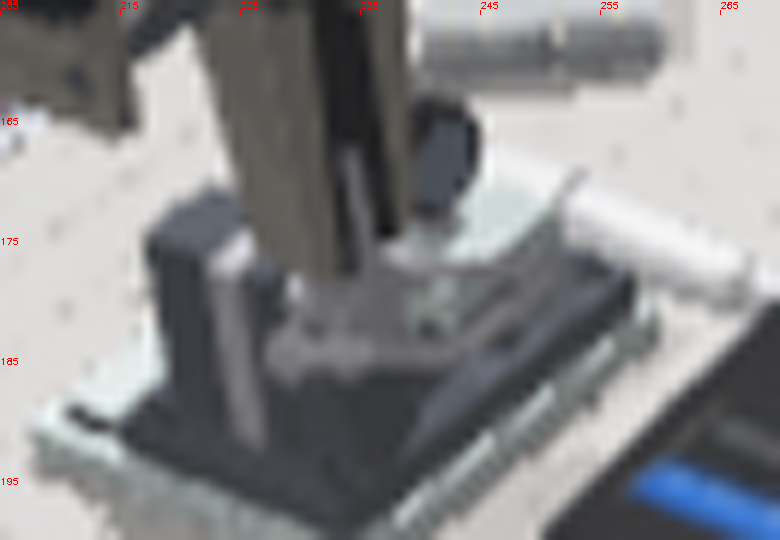

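Emit:
servo_tool --motion '[[[0, -0.1, 0, 0, 0.7], [0, -0.15, 0, 0, 0.7], [0, -0.15, 0, 0, 0.7]]]'

```text
time: 18.42
position: [0.4789, 0.2065, 0.0417]
ee_rot: [1.0, 0.0, -0.0, 0.0]
wrist_force: [-2.8, -2.7, -3.7]
gripper_width: 0.106
```

Emit:
servo_tool --motion '[[[0, -0.1, 0, 0, 0.7], [0, -0.15, 0, 0, 0.7], [0, -0.15, 0, 0, 0.7]]]'

```text
time: 18.8
position: [0.4789, 0.2067, 0.0417]
ee_rot: [1.0, 0.0, -0.0, 0.001]
wrist_force: [-2.4, -5.7, -2.3]
gripper_width: 0.105
```

Emit:
servo_tool --motion '[[[0, -0.1, 0, 0, 0.7], [0, -0.15, 0, 0, 0.7], [0, -0.15, 0, 0, 0.7]]]'

```text
time: 19.18
position: [0.479, 0.207, 0.0418]
ee_rot: [1.0, 0.0, -0.0, 0.002]
wrist_force: [-3.8, -11.3, -0.4]
gripper_width: 0.104
```

Emit:
servo_tool --motion '[[[0, 0.1, 0, 0, 0.7], [0, 0.1, 0, 0, 0.7]]]'

```text
time: 19.42
position: [0.479, 0.2069, 0.0418]
ee_rot: [1.0, 0.0, -0.0, 0.001]
wrist_force: [-3.9, -8.6, -2.3]
gripper_width: 0.105
```

```bash
python3 - <<'E'
from look import *; from ov import *
go(.4777,.2049,.0413,0)
look("k1","scene",207,160,45,38,17)
p=manip.get_state()["position"]
a=cv2.imread('pics/raw_k1.png')
crop(a,207,160,45,38,17,'pics/k2.png',pinsegs((p[0],p[1]+.01),90,p[2]+.0187)+clevsegs((.4777,.2149,90)),"scene")
E
```

```text
t 19.43 pos [0.479  0.2069 0.0418] yaw 0.02 tilt [-3.0e-04 -2.9e-03 -1.0e+00] F [-3.95 -8.56 -2.26] M [-1.709  0.749  0.085] gw 0.97
shift cm [-0.13  0.2   0.05] roll 0.02
```

View pics/k1.png

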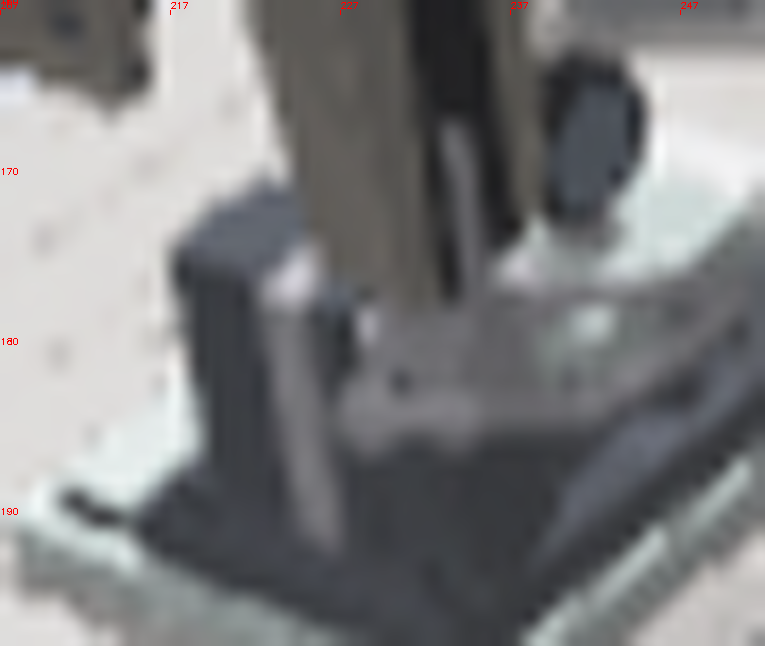

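View pics/k2.png

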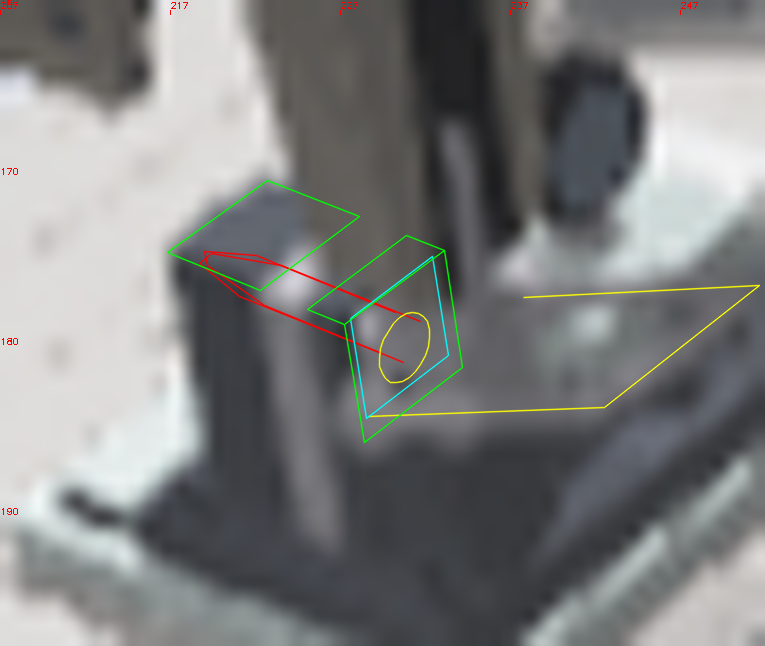

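Emit:
servo_tool --motion '[[[0, -0.1, 0, 0, 0.7], [0, -0.1, 0, 0, 0.7], [0, -0.05, 0, 0, 0.7], [0, 0, 0, 0, 3.0], [0, 0.1, 0, 0, 3.0], [0, 0.15, 0, 0, 3.0], [0, 0.15, 0, 0, 3.0]]]'

```text
time: 20.35
position: [0.4793, 0.2072, 0.042]
ee_rot: [1.0, 0.0, 0.0, -0.0]
wrist_force: [1.1, 0.0, -0.3]
gripper_width: 0.327
```

```bash
python3 - <<'E'
from look import *
go(.4777,.2049,.0413,0)
look("l1","scene",207,160,45,38,17)
E
```

```text
t 20.35 pos [0.4793 0.2072 0.042 ] yaw 0.0 tilt [ 9.e-04  5.e-04 -1.e+00] F [ 1.1   0.04 -0.31] M [-0.064  0.024 -0.026] gw 3.01
shift cm [-0.16  0.23  0.07] roll 0.0
```

View pics/l1.png

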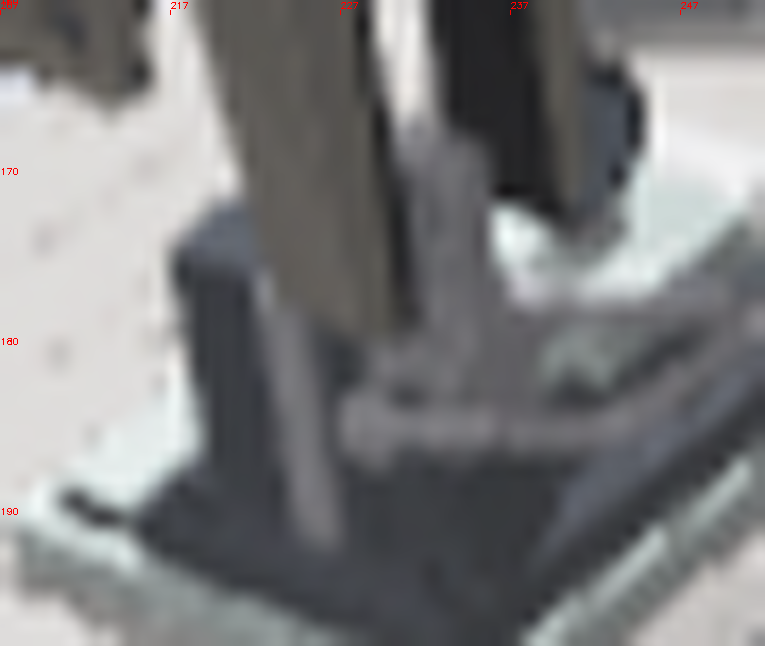

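Emit:
servo_tool --motion '[[[0, 0, -1, 0, 3.0], [0, 0, -2.5, 0, 3.0], [0, 0, -4.5, 0, 3.0], [0, 0, -6.5, 0, 3.0], [0, 2, -6.5, 0, 3.0], [0, 4.5, -6.5, 0, 1.0], [0, 7, -6.5, 0, 0], [0, 9, -6.5, 0, 0], [0, 9, -6.5, 0, 0]]]'

```text
time: 21.52
position: [0.4796, 0.1162, 0.1079]
ee_rot: [1.0, -0.001, 0.001, -0.0]
wrist_force: [-0.3, 0.6, -0.3]
gripper_width: 0.001
```

```bash
python3 - <<'E'
from look import *; from ov import *
go(.4785,.2049,.0413,0)
look("m1","scene",207,160,55,38,14)
look("m2","top",200,180,90,50,8)
a=cv2.imread('pics/raw_m1.png');b=cv2.imread('pics/raw_m2.png')
sg=pinsegs((.4785,.2167),90,.060)+clevsegs((.4777,.2167,90))
crop(a,207,160,55,38,14,'pics/m3.png',sg,"scene")
crop(b,200,180,90,50,8,'pics/m4.png',sg,"top")
cv2.imwrite('pics/m5.png',np.vstack([cv2.imread('pics/m2.png'),cv2.imread('pics/m4.png')])[:, :])
E
```

```text
t 21.52 pos [0.4796 0.1162 0.1079] yaw -0.12 tilt [ 1.8e-03  1.0e-04 -1.0e+00] F [-0.35  0.64 -0.33] M [-0.045  0.065  0.013] gw 0.01
shift cm [-0.14 -8.86  6.66] roll -0.12
```

View pics/m1.png

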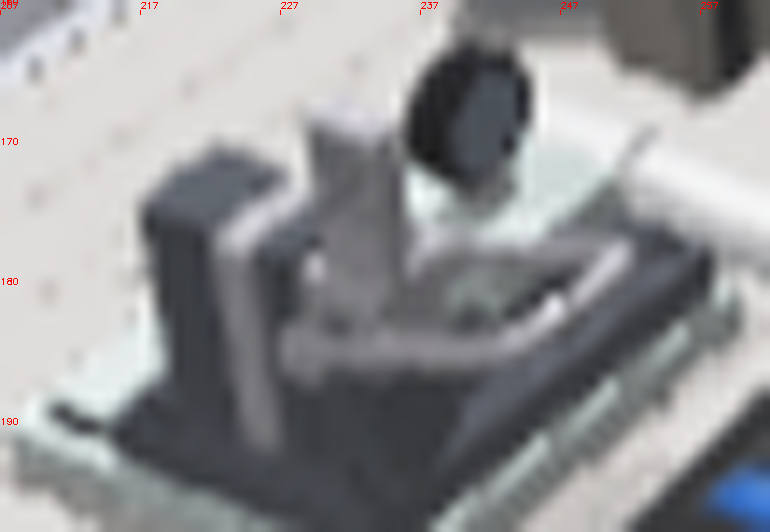

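View pics/m3.png

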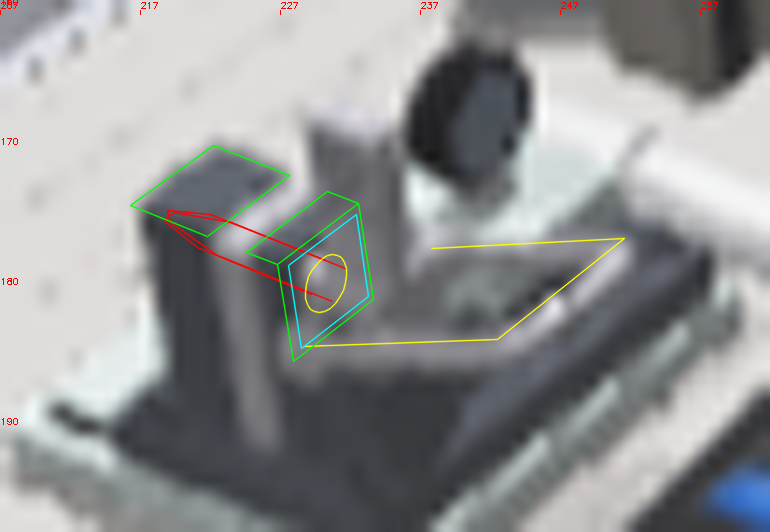

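View pics/m2.png

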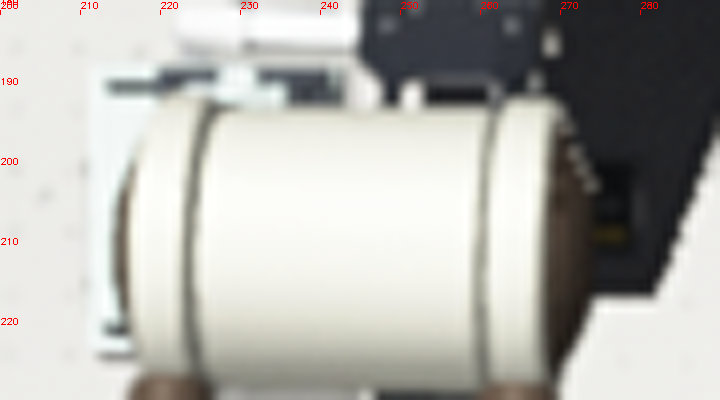

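```bash
python3 - <<'E'
from ov import *
a=cv2.imread('pics/raw_m1.png')
def tab(o,col):
    p=np.array([o[0],o[1],np.pi/2])
    b=lambda z:(pose(p,[(-19,-5,z),(-1,-5,z),(-1,5,z),(-19,5,z),(-19,-5,z)]),col)
    return [b(105),(pose(p,[(-1,5,105),(-1,5,70),(0,10,70),(0,10,50)]),col),(pose(p,[(-19,5,105),(-19,5,70)]),col)]
sg=clevsegs((.4777,.2149,90))
crop(a,212,160,40,35,19,'pics/n1.png',sg+tab((.4777,.2149),(0,0,255)),"scene")
crop(a,212,160,40,35,19,'pics/n0.png')
E
```

```text
(no output)
```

View pics/n1.png

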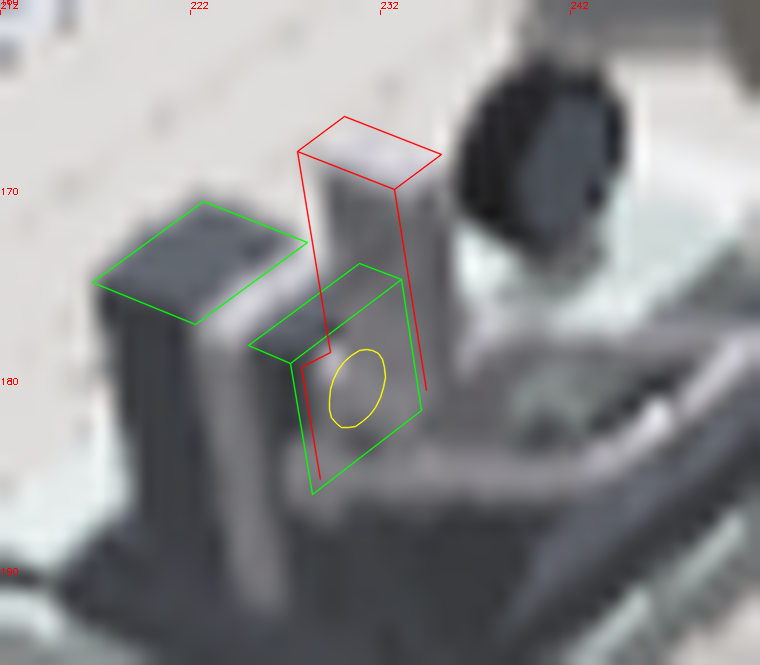

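View pics/n0.png

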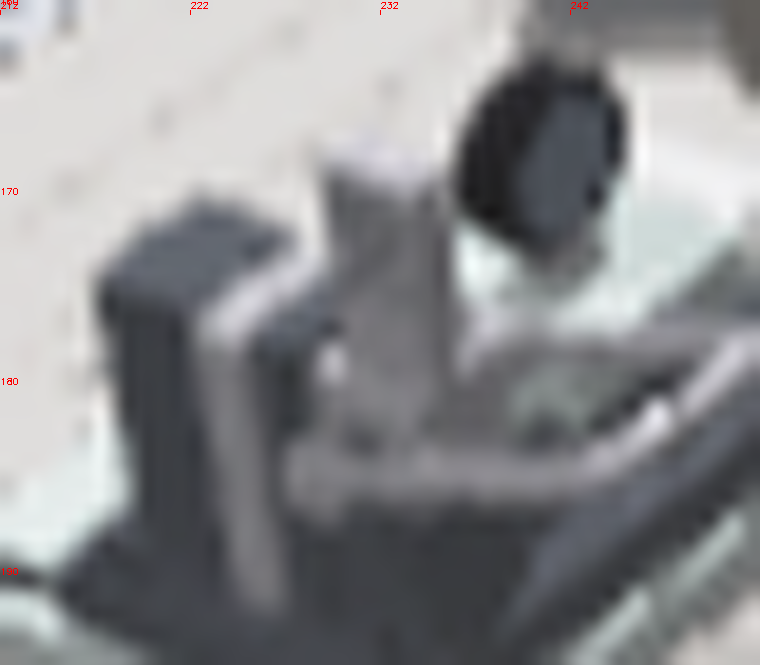

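Emit:
servo_tool --motion '[[[-0.05, -3, 0, 0, 0], [-0.05, -6, 0, 0, 0], [-0.05, -6, 2, 0, 0], [-0.05, -6, 4, 0, 0], [-0.05, -6, 5.5, 0, 0], [-0.05, -6, 5.9, 0, 0], [-0.05, -6, 5.9, 0, 0]]]'

```text
time: 22.5
position: [0.4786, 0.1771, 0.0479]
ee_rot: [1.0, 0.0, 0.0, -0.0]
wrist_force: [-0.2, -0.7, 0.3]
gripper_width: 0.007
```

```bash
python3 - <<'E'
from look import *
go(.479,.1877,.049,0)
look("o1","scene",207,155,55,42,14)
E
```

```text
t 22.5 pos [0.4786 0.1771 0.0479] yaw 0.01 tilt [ 2.e-04  1.e-04 -1.e+00] F [-0.23 -0.67  0.27] M [-0.013  0.048 -0.034] gw 0.07
shift cm [ 0.04 -1.06 -0.11] roll 0.01
```

View pics/o1.png

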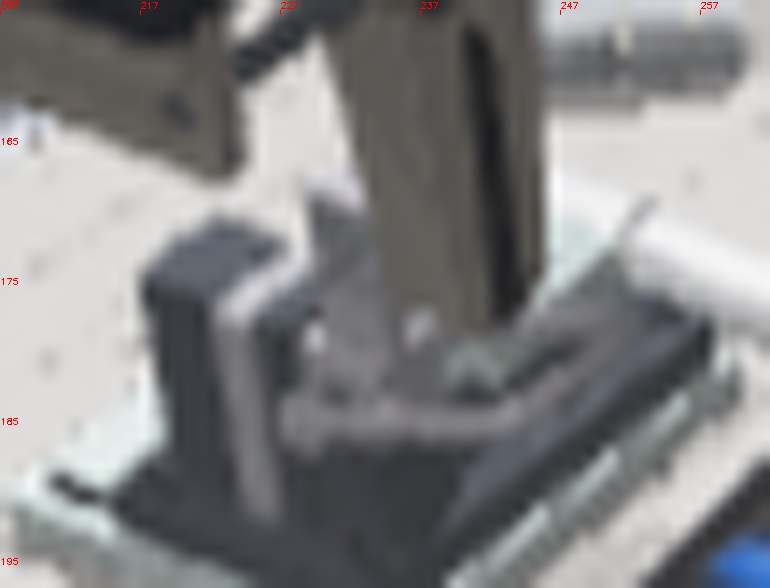

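Emit:
servo_tool --motion '[[[0, -0.2, 0, 0, 0], [0, -0.4, 0, 0, 0], [0, -0.5, 0, 0, 0], [0, -0.5, 0, 0, 0]]]'

```text
time: 23.05
position: [0.4785, 0.182, 0.0478]
ee_rot: [1.0, 0.0, 0.0, 0.0]
wrist_force: [-0.6, -0.3, -0.9]
gripper_width: 0.004
```

Emit:
servo_tool --motion '[[[0, -0.1, 0, 0, 0], [0, -0.2, 0, 0, 0], [0, -0.2, 0, 0, 0]]]'

```text
time: 23.42
position: [0.4784, 0.184, 0.0477]
ee_rot: [1.0, 0.0, -0.0, -0.0]
wrist_force: [0.0, -0.5, 0.7]
gripper_width: 0.003
```

Emit:
servo_tool --motion '[[[0, -0.1, 0, 0, 0], [0, -0.2, 0, 0, 0], [0, -0.2, 0, 0, 0]]]'

```text
time: 23.8
position: [0.4784, 0.186, 0.0477]
ee_rot: [1.0, 0.0, -0.0, 0.0]
wrist_force: [-0.6, -0.2, -0.2]
gripper_width: 0.007
```

Emit:
servo_tool --motion '[[[0, -0.1, 0, 0, 0], [0, -0.2, 0, 0, 0], [0, -0.2, 0, 0, 0]]]'

```text
time: 24.18
position: [0.4788, 0.1876, 0.0481]
ee_rot: [1.0, 0.0, 0.0, 0.0]
wrist_force: [0.4, -4.2, 3.4]
gripper_width: 0.008
```

Emit:
servo_tool --motion '[[[0, -0.1, 0, 0, 0], [0, -0.15, 0, 0, 0], [0, -0.15, 0, 0, 0]]]'

```text
time: 24.55
position: [0.4788, 0.1889, 0.048]
ee_rot: [1.0, 0.0, 0.0, 0.001]
wrist_force: [0.7, -4.6, 4.2]
gripper_width: 0.005
```

Emit:
servo_tool --motion '[[[0, -0.1, 0, 0, 0], [0, -0.15, 0, 0, 0], [0, -0.15, 0, 0, 0]]]'

```text
time: 24.92
position: [0.4789, 0.1891, 0.0482]
ee_rot: [1.0, 0.0, 0.0, 0.002]
wrist_force: [-1.2, -10.7, 5.2]
gripper_width: 0.005
```

Emit:
servo_tool --motion '[[[0, 0.2, 0, 0, 0], [0, 0.5, 0, 0, 0], [0, 0.9, 0, 0, 0], [0, 1.1, -1, 0, 0], [0, 1.1, -3, 0, 0], [0, 1.1, -6, 0, 0], [0, 4, -6, 0, 0], [0, 7, -6, 0, 0], [0, 7, -6, 0, 0]]]'

```text
time: 26.05
position: [0.4788, 0.12, 0.1084]
ee_rot: [1.0, -0.001, 0.0, -0.0]
wrist_force: [-0.6, 1.3, 0.3]
gripper_width: 0.003
```

```bash
python3 - <<'E'
from look import *; from ov import *
go(.479,.125,.12,0)
look("p1","scene",212,160,45,35,17)
a=cv2.imread('pics/raw_p1.png')
crop(a,212,160,45,35,17,'pics/p2.png',clevsegs((.4777,.2149,90))+pinsegs((.4777,.2149),90,.06),"scene")
E
```

```text
t 26.05 pos [0.4788 0.12   0.1084] yaw -0.15 tilt [ 1.e-03  2.e-04 -1.e+00] F [-0.61  1.3   0.28] M [-0.039  0.086 -0.022] gw 0.03
shift cm [ 0.02 -0.5  -1.16] roll -0.15
```

View pics/p1.png

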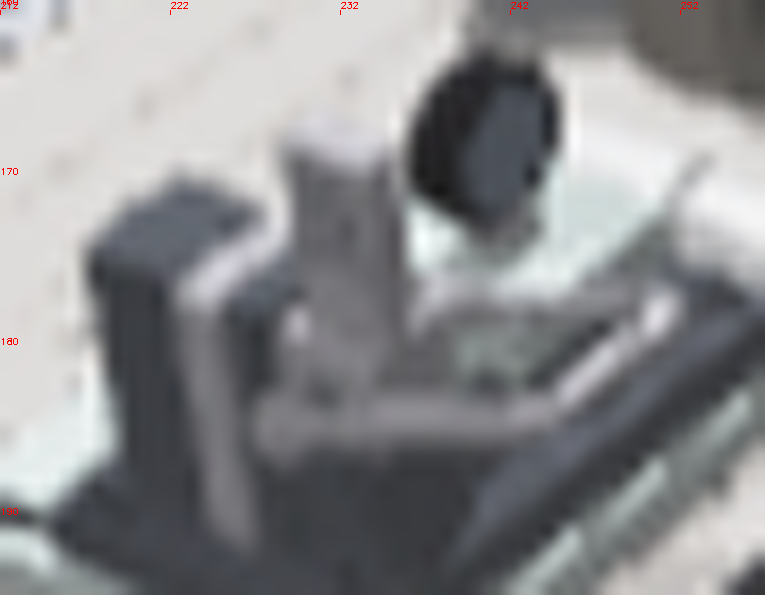

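View pics/p2.png

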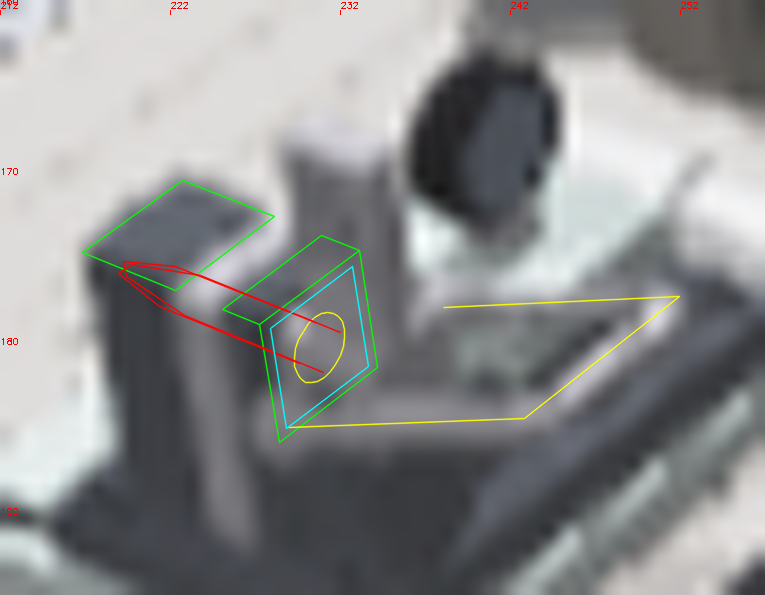

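```bash
python3 - <<'E'
from h import *; from fing import fingers
def mk(raw,pos,d,w,n,x0,y0):
    a=cv2.imread(f'pics/raw_{raw}.png'); s={"ee_rot":np.array([1,0,0,0.]),"position":np.array(pos)+[0,0,d]}
    crop(a,x0,y0,36,30,11,n,fingers(s,w),"scene")
mk("o1",(.4786,.1771,.0479),.033,0.0006,'pics/q1.png',225,160)
mk("o1",(.4786,.1771,.0479),.038,0.0006,'pics/q2.png',225,160)
mk("l1",(.4793,.2072,.042),.033,.030,'pics/q3.png',215,160)
mk("l1",(.4793,.2072,.042),.038,.030,'pics/q4.png',215,160)
I=[cv2.imread(f'pics/q{i}.png') for i in(1,2,3,4)]
cv2.imwrite('pics/q.png',np.vstack([np.hstack(I[:2]),np.hstack(I[2:])])[:600])
print(I[0].shape)
E
```

```text
(330, 396, 3)
```

View pics/q.png

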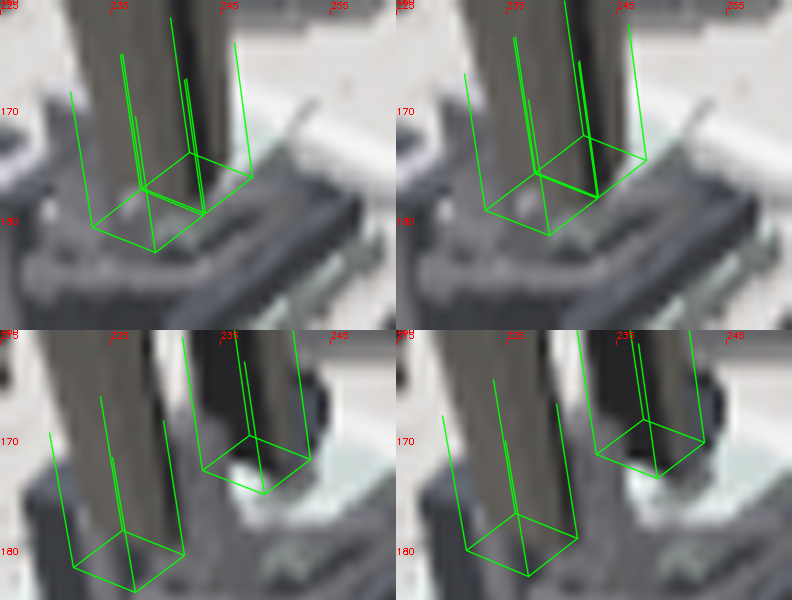

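Emit:
servo_tool --motion '[[[0.02, -0.5, 2.5, 0, 0], [0.02, -0.8, 5.5, 0, 0], [0.02, -0.8, 8.1, 0, 0], [0.02, -0.8, 8.3, 0, 0], [0.02, -1.2, 8.3, 0, 0], [0.02, -1.2, 8.3, 0, 0]]]'

```text
time: 26.85
position: [0.4799, 0.1335, 0.0262]
ee_rot: [1.0, 0.0, 0.001, -0.0]
wrist_force: [0.1, -0.6, 0.3]
gripper_width: 0.005
```

```bash
python3 - <<'E'
from look import *
go(.479,.1417,.027,0)
look("r1","scene",212,155,55,42,14)
E
```

```text
t 26.85 pos [0.4799 0.1335 0.0262] yaw 0.04 tilt [ 2.6e-03  2.0e-04 -1.0e+00] F [ 0.12 -0.56  0.26] M [-0.078  0.043  0.024] gw 0.04
shift cm [-0.09 -0.82 -0.08] roll 0.04
```

View pics/r1.png

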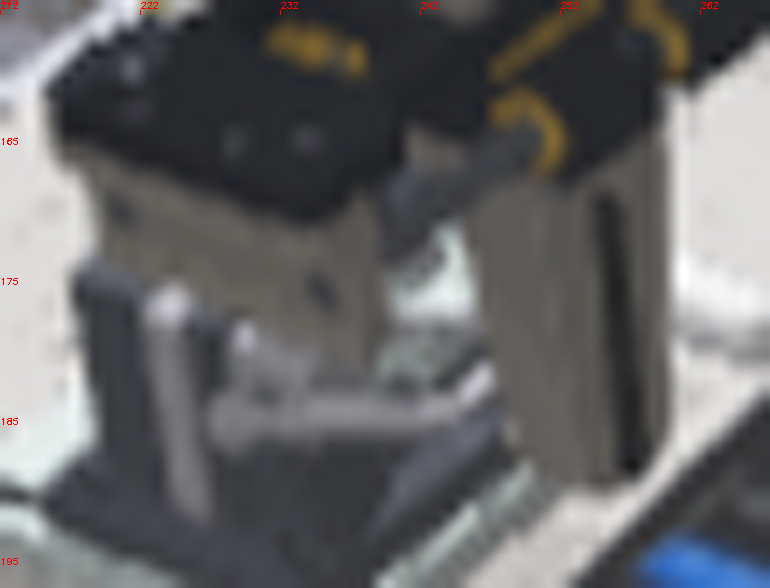

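Emit:
servo_tool --motion '[[[-0.05, -0.5, 0, 0, 0], [-0.05, -0.82, -0.1, 0, 0], [-0.05, -0.95, -0.4, 0, 0], [-0.05, -1.08, -0.8, 0, 0], [-0.05, -1.23, -1.1, 0, 0], [-0.05, -1.39, -1.42, 0, 0]]]'

```text
time: 27.65
position: [0.4782, 0.1468, 0.0391]
ee_rot: [1.0, 0.0, 0.0, 0.0]
wrist_force: [0.1, -1.7, -0.7]
gripper_width: 0.005
```

```bash
python3 - <<'E'
from look import *
go(.479,.1537,.050,0)
look("r2","scene",212,145,55,45,13)
E
```

```text
t 27.65 pos [0.4782 0.1468 0.0391] yaw 0.0 tilt [ 0.e+00 -2.e-04 -1.e+00] F [ 0.14 -1.68 -0.68] M [-0.34   0.034 -0.022] gw 0.04
shift cm [ 0.08 -0.69 -1.09] roll 0.0
```

View pics/r2.png

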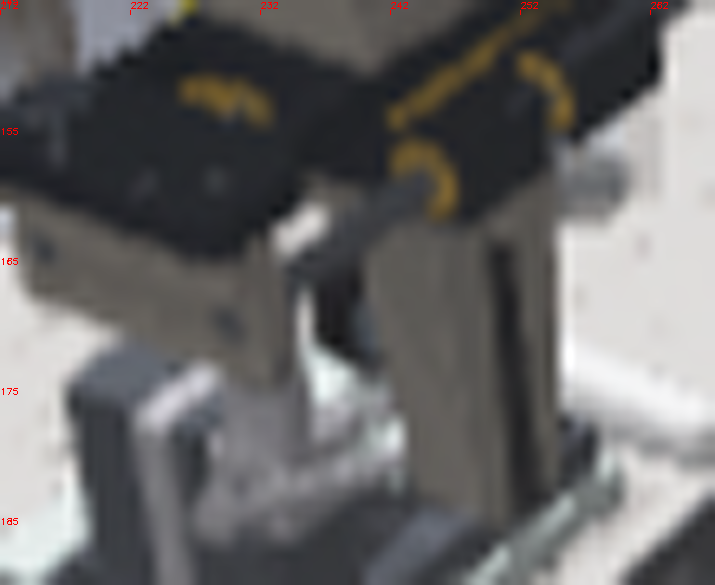

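Emit:
servo_tool --motion '[[[0.05, -0.36, -0.62, 0, 0], [0.05, -0.69, -1.1, 0, 0], [0.05, -1.06, -1.52, 0, 0], [0.05, -1.45, -1.92, 0, 0], [0.05, -1.87, -2.28, 0, 0], [0.05, -2.3, -2.61, 0, 0]]]'

```text
time: 28.45
position: [0.4786, 0.1701, 0.0652]
ee_rot: [1.0, 0.0, -0.0, 0.0]
wrist_force: [0.3, -2.4, -1.8]
gripper_width: 0.002
```

```bash
python3 - <<'E'
from look import *
go(.479,.1791,.0705,0)
look("r3","scene",212,140,55,45,13)
E
```

```text
t 28.45 pos [0.4786 0.1701 0.0652] yaw 0.0 tilt [-1.e-04 -1.e-04 -1.e+00] F [ 0.33 -2.38 -1.79] M [-0.423  0.069 -0.011] gw 0.02
shift cm [ 0.04 -0.9  -0.53] roll 0.0
```

View pics/r3.png

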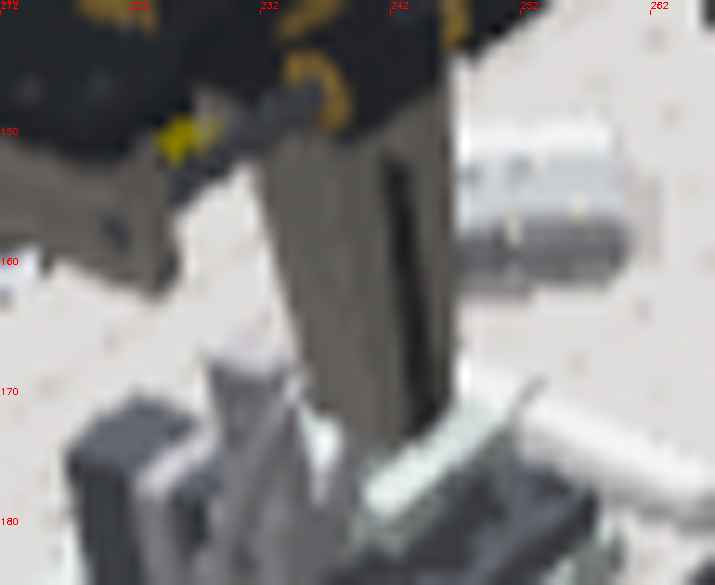

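Emit:
servo_tool --motion '[[[0.04, -0.45, -0.35, 0, 0], [0.04, -0.9, -0.56, 0, 0], [0.04, -1.3, -0.68, 0, 0], [0.04, -1.3, -0.7, 0, 0]]]'

```text
time: 29.0
position: [0.479, 0.1832, 0.072]
ee_rot: [1.0, 0.0, -0.0, -0.0]
wrist_force: [-0.4, -0.9, -2.3]
gripper_width: 0.005
```

```bash
python3 - <<'E'
from look import *
go(.479,.1937,.0725,0)
look("r4","scene",218,148,36,40,15)
E
```

```text
t 29.0 pos [0.479  0.1832 0.072 ] yaw 0.03 tilt [-1.e-04  1.e-04 -1.e+00] F [-0.43 -0.92 -2.3 ] M [-0.427  0.134 -0.034] gw 0.04
shift cm [ 0.   -1.05 -0.05] roll 0.03
```

View pics/r4.png

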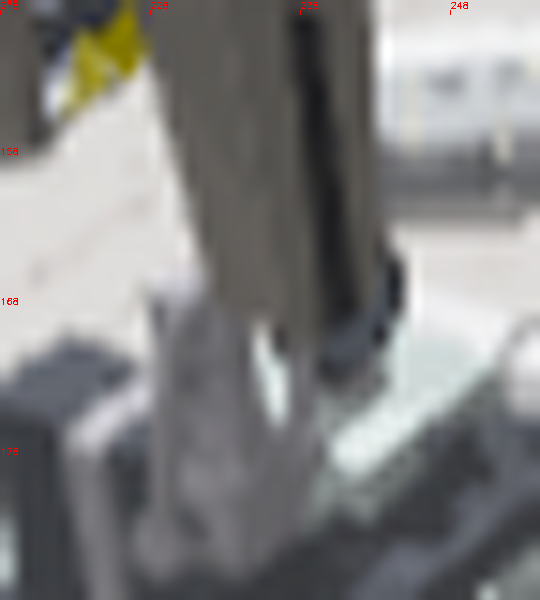

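Emit:
servo_tool --motion '[[[0, -0.5, -0.05, 0, 0], [0, -1.05, -0.07, 0, 0], [0, -1.6, -0.05, 0, 0], [0, -2.1, 0, 0, 0], [0, -2.5, 0.02, 0, 0]]]'

```text
time: 29.68
position: [0.479, 0.2085, 0.0717]
ee_rot: [1.0, 0.0, 0.0, -0.0]
wrist_force: [1.1, -1.2, -0.7]
gripper_width: 0.003
```

```bash
python3 - <<'E'
from look import *
go(.479,.2176,.0705,0)
look("r5","scene",210,145,45,45,13)
E
```

```text
t 29.68 pos [0.479  0.2085 0.0717] yaw 0.01 tilt [ 0.e+00  4.e-04 -1.e+00] F [ 1.11 -1.24 -0.68] M [-0.27  -0.021 -0.039] gw 0.02
shift cm [-0.   -0.91  0.12] roll 0.01
```

View pics/r5.png

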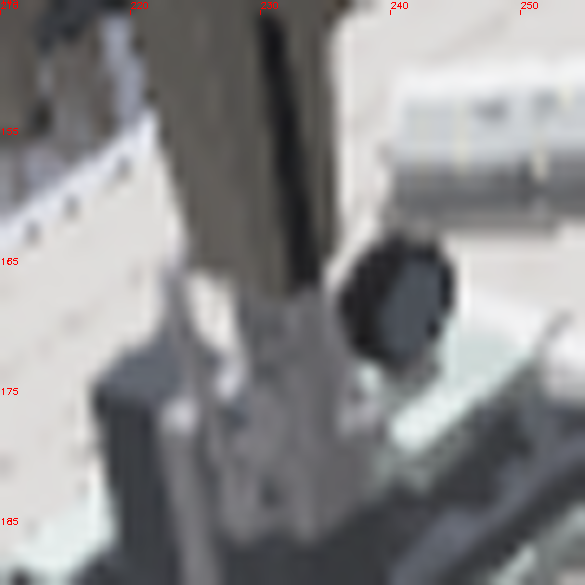

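Emit:
servo_tool --motion '[[[0, -0.4, 0.05, 0, 0], [0, -0.8, 0.1, 0, 0], [0, -1.2, 0.12, 0, 0], [0, -1.2, 0.12, 0, 0]]]'

```text
time: 30.22
position: [0.479, 0.2203, 0.0706]
ee_rot: [1.0, 0.0, 0.0, -0.0]
wrist_force: [0.6, 0.1, 0.1]
gripper_width: 0.004
```

```bash
python3 - <<'E'
from look import *
go(.479,.2176,.0705,0)
look("r6","scene",205,145,50,45,13)
E
```

```text
t 30.23 pos [0.479  0.2203 0.0706] yaw 0.02 tilt [ 1.e-04  3.e-04 -1.e+00] F [0.58 0.13 0.13] M [-0.072  0.07  -0.025] gw 0.03
shift cm [-0.    0.27  0.01] roll 0.02
```

View pics/r6.png

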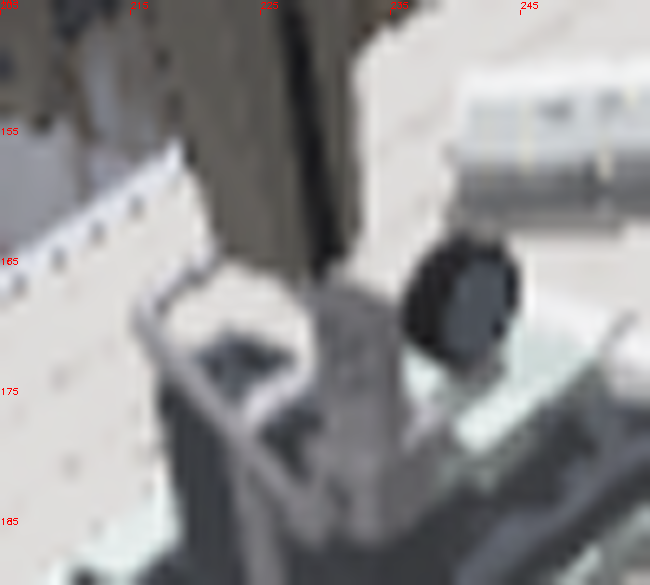

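Emit:
servo_tool --motion '[[[0, 0, -1, 0, 0], [0, 0, -3, 0, 0], [0, 0, -6, 0, 0], [0, 3, -9, 0, 0], [0, 9, -9, 0, 0], [0, 15, -9, 0, 0], [0, 20, -9, 0, 0], [0, 20, -9, 0, 0]]]'

```text
time: 31.28
position: [0.4795, 0.017, 0.1616]
ee_rot: [1.0, -0.003, 0.001, 0.0]
wrist_force: [-0.6, 0.7, 0.0]
gripper_width: 0.001
```

```bash
python3 - <<'E'
from look import *
go(.479,.2176,.0705,0)
look("s1","scene",202,158,50,40,15)
look("s2","top",200,180,60,50,12)
E
```

```text
t 31.27 pos [0.4795 0.017  0.1616] yaw -0.3 tilt [ 1.4e-03 -7.0e-04 -1.0e+00] F [-0.6   0.67  0.02] M [-0.085  0.032  0.019] gw 0.01
shift cm [ -0.16 -20.07   9.09] roll -0.3
```

View pics/s1.png

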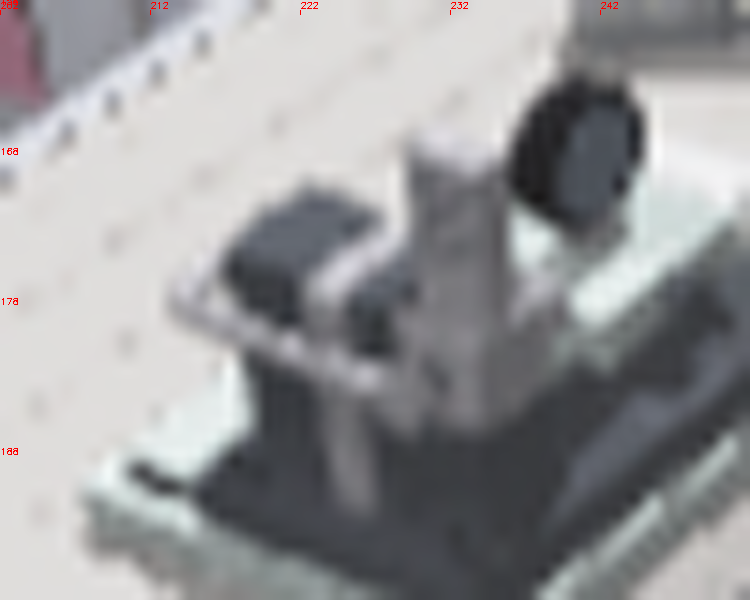

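View pics/s2.png

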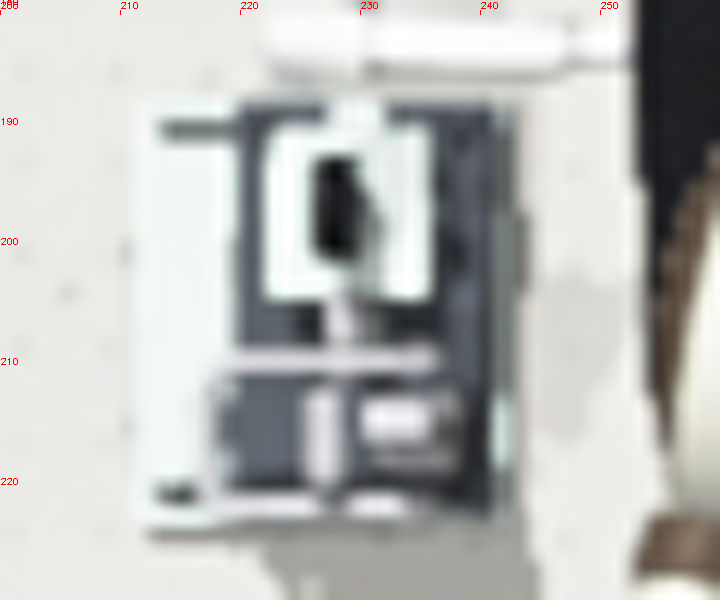

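```bash
python3 - <<'E'
from ov import *
def ring(o):
    p=np.array([o[0],o[1],np.pi/2])
    b=lambda z:(pose(p,[(-19,-5,z),(-1,-5,z),(-1,5,z),(-19,5,z),(-19,-5,z)]),(0,0,255))
    return [(pose(p,[(-10,19,60),(46.5,19,60),(46.5,-19,60),(-10,-19,60)]),(0,255,255)),b(105)]
for raw,cam,c,n in(("s1","scene",(202,158,50,40,15),"t1"),("s2","top",(205,195,45,35,17),"t2")):
    a=cv2.imread(f'pics/raw_{raw}.png'); crop(a,*c,f'pics/{n}.png',ring((.478,.2155))+clevsegs((.4777,.2155,90)),cam)
E
```

```text
(no output)
```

View pics/t1.png

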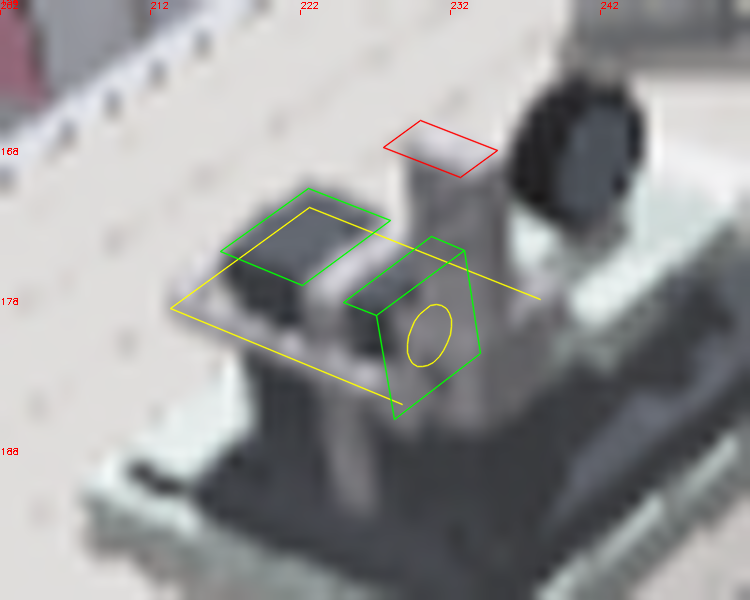

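View pics/t2.png

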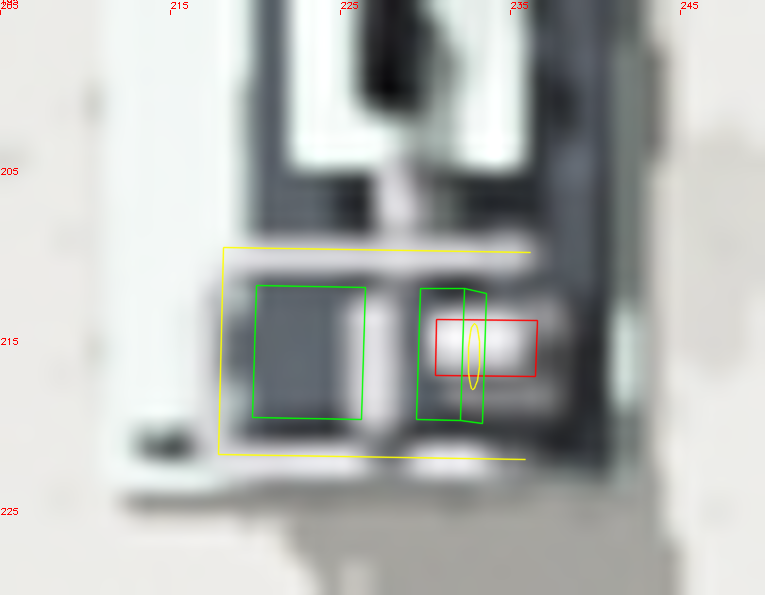

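```bash
python3 - <<'E'
from h import *
a0=cv2.imread('pics/scene0.png');a1=cv2.imread('pics/raw_s1.png')
d=cv2.absdiff(a0,a1).max(2); m=(d>40).astype('uint8')*255
cv2.imwrite('pics/diff.png',np.hstack([a1[:, :640]])); 
for n,(x,y,w,h) in dict(objective=(224,208,20,30),needle=(248,230,42,32),can=(342,262,30,34),lid=(372,252,20,22),jar=(282,142,26,42),yellow=(420,280,65,40)).items(): print(n,(m[y:y+h,x:x+w]>0).sum())
E
```

```text
objective 43
needle 30
can 0
lid 0
jar 143
yellow 0
```

View pics/diff.png

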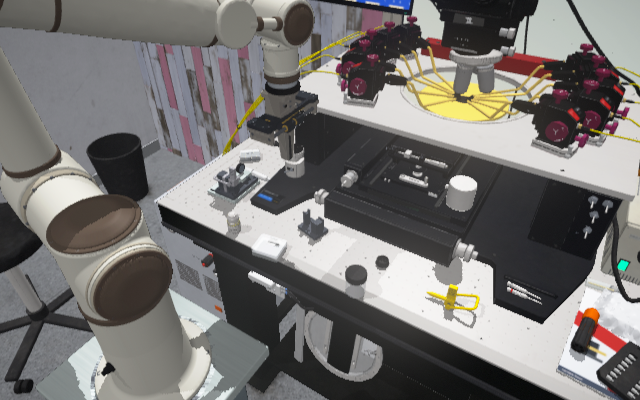

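```bash
python3 - <<'E'
from h import *
I=[cv2.resize(cv2.imread(f)[195:265,210:300],None,fx=4.4,fy=4.4,interpolation=cv2.INTER_CUBIC) for f in('pics/scene0.png','pics/raw_s1.png')]
cv2.imwrite('pics/u.png',np.hstack(I))
E
```

```text
(no output)
```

View pics/u.png

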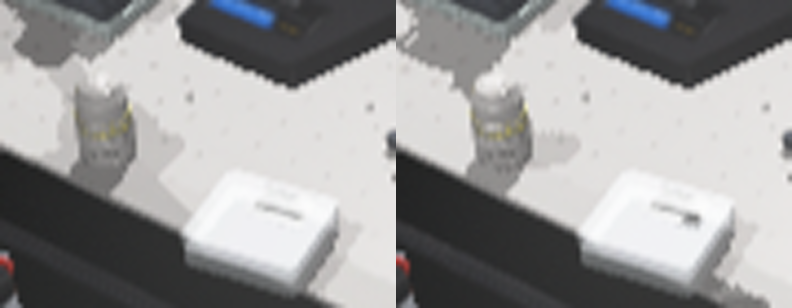

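Both bystanders nearest the arm's path stand where they did at the start; only the shadows changed. I'm handing in.

```bash
python3 -c "
from cell import manip
print(manip.close_job())"
```

```text
the job is handed in; nothing more can be done
None
```

The steel linch pin is through the clevis and the lug, its ring is snapped shut round the clevis, and the job was handed in at about 31 s of the 64 s allowed.

- **Seating the pin:** I picked the bare steel pin, not the yellow look-alike, and pushed it in along the hole axis. It met a hard stop at about 11 N. After letting go I pushed once more on the back of the tab, and it stopped hard again at about 11 N.
- **Flipping the ring:** Only after that did I push the ring's bar over with the closed fingers. It sprang shut by itself.
- **Last checks:** Both cameras show the closed ring lying level round the clevis with its bar in front of the far end, matching the expected closed position. The objective and needle box were compared in enlarged crops and had not moved. The screw can area showed no change in the pictures. I did not check the tip case by itself. The gripper is clear of everything.

**Checks that disagreed or were indirect:**
- **Fingertip height:** The reported fingertip position read about 37 mm lower than the real fingertips. I worked from the pictures and from heights relative to the grasp instead.
- **Sideways offset:** Judging by side force, the hole was about 1 mm off my camera estimate, and I corrected for that during the push.
- **Interlock button:** I could not see it directly. That the head is home and the button pressed rests on the two hard stops and on the ring clearing the far end.
- **Tab position:** The tab's top looked about 2 mm behind nominal in the pictures, which fits the expected sag of the pin's tail.

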